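# Dry-fit a half-lapped canvas strainer on the gluing board

### The job

Dry-fit the little canvas strainer on the gluing board: the two long side bars lie flat on the board inside its corner cleats, one along the left side and one along the right, the two wide end rails lie across them with their tongues in the bars' end cut-outs, and the narrow brace lies across them in the middle cut-outs, every joint pressed fully home so that all five pieces are flush on top. Leave the glue bottle and the small jar standing where they are.

Things in the scene. Friction and masses are not known exactly. Their poses are not given: they have to be found in the camera images.
- gluing_board: gluing board, fixed: plywood 244 (x) x 204 (y) x 12 mm, origin at the centre of its underside; four L-shaped corner cleats 14 mm high enclose 204 x 164 mm. Places in its frame, mm: side bars along x, centres (0, 66) and (0, -66); end rails along y, centres (86, 0) and (-86, 0); brace along y at (0, 0); all undersides at z = 12. Joints have 2 mm play each side
- side_bar_a: pine side bar, 200 x 28 x 20 mm, 65 g, cut-outs facing up: the upper 10 mm is cut away over 30 mm at each end and over 24 mm at mid-length. Origin at the centre of its underside, x along its length, z up. Same either way round; the two side bars are alike, either may go left or right. Grip from above across the 28 mm width at mid-length
- side_bar_b: pine side bar, 200 x 28 x 20 mm, 65 g, cut-outs facing up: the upper 10 mm is cut away over 30 mm at each end and over 24 mm at mid-length. Origin at the centre of its underside, x along its length, z up. Same either way round; the two side bars are alike, either may go left or right. Grip from above across the 28 mm width at mid-length
- end_rail_a: pine end rail, 160 x 28 x 20 mm, 55 g, plain on top: the lower 10 mm is cut away over 30 mm at each end (tongues), leaving a 100 mm middle of full depth that fits between the side bars. Origin at the centre of its underside, x along its length, z up. Same either way round; the two end rails are alike, either may go near or far. Grip from above across the 28 mm width at mid-length
- end_rail_b: pine end rail, 160 x 28 x 20 mm, 55 g, plain on top: the lower 10 mm is cut away over 30 mm at each end (tongues), leaving a 100 mm middle of full depth that fits between the side bars. Origin at the centre of its underside, x along its length, z up. Same either way round; the two end rails are alike, either may go near or far. Grip from above across the 28 mm width at mid-length
- brace: pine cross brace (narrower than the end rails), 160 x 20 x 20 mm, 40 g, plain on top: the lower 10 mm is cut away over 30 mm at each end (tongues), leaving a 100 mm middle of full depth that fits between the side bars. Origin at the centre of its underside, x along its length, z up. Same either way round. Grip from above across the 20 mm width at mid-length
- glue_bottle: slim white squeeze bottle of glue with a needle cap, 32 mm across and 135 mm tall, standing on the table; origin at the centre of its foot. Not to be moved
- small_jar: small glass jar with a black lid, 60 mm across and 69 mm tall, standing on the table; origin at the centre of its foot. Not to be moved

How it is judged (in metres and radians):
At the end, for the whole second after the job is handed in: All five pieces lie released and at rest at their places on the gluing board: each within 6 mm along and across it, square to it within 3 degrees, undersides within 2.5 mm of its top, so that every half-lap is closed. Side bars may be swapped, so may end rails ((((x of side_bar_a in the frame of gluing_board between -0.006 and 0.006 m and y of side_bar_a in the frame of gluing_board between 0.06 and 0.072 m and z of side_bar_a in the frame of gluing_board between 0.0095 and 0.0145 m and angle between the x axis of side_bar_a and the x axis of gluing_board, either way round below 0.05 rad and angle between side_bar_a's own z axis and vertical below 0.05 rad) and (x of side_bar_b in the frame of gluing_board between -0.006 and 0.006 m and y of side_bar_b in the frame of gluing_board between -0.072 and -0.06 m and z of side_bar_b in the frame of gluing_board between 0.0095 and 0.0145 m and angle between the x axis of side_bar_b and the x axis of gluing_board, either way round below 0.05 rad and angle between side_bar_b's own z axis and vertical below 0.05 rad)) or ((x of side_bar_a in the frame of gluing_board between -0.006 and 0.006 m and y of side_bar_a in the frame of gluing_board between -0.072 and -0.06 m and z of side_bar_a in the frame of gluing_board between 0.0095 and 0.0145 m and angle between the x axis of side_bar_a and the x axis of gluing_board, either way round below 0.05 rad and angle between side_bar_a's own z axis and vertical below 0.05 rad) and (x of side_bar_b in the frame of gluing_board between -0.006 and 0.006 m and y of side_bar_b in the frame of gluing_board between 0.06 and 0.072 m and z of side_bar_b in the frame of gluing_board between 0.0095 and 0.0145 m and angle between the x axis of side_bar_b and the x axis of gluing_board, either way round below 0.05 rad and angle between side_bar_b's own z axis and vertical below 0.05 rad))) and (((x of end_rail_a in the frame of gluing_board between 0.08 and 0.092 m and y of end_rail_a in the frame of gluing_board between -0.006 and 0.006 m and z of end_rail_a in the frame of gluing_board between 0.0095 and 0.0145 m and angle between the x axis of end_rail_a and the y axis of gluing_board, either way round below 0.05 rad and angle between end_rail_a's own z axis and vertical below 0.05 rad) and (x of end_rail_b in the frame of gluing_board between -0.092 and -0.08 m and y of end_rail_b in the frame of gluing_board between -0.006 and 0.006 m and z of end_rail_b in the frame of gluing_board between 0.0095 and 0.0145 m and angle between the x axis of end_rail_b and the y axis of gluing_board, either way round below 0.05 rad and angle between end_rail_b's own z axis and vertical below 0.05 rad)) or ((x of end_rail_a in the frame of gluing_board between -0.092 and -0.08 m and y of end_rail_a in the frame of gluing_board between -0.006 and 0.006 m and z of end_rail_a in the frame of gluing_board between 0.0095 and 0.0145 m and angle between the x axis of end_rail_a and the y axis of gluing_board, either way round below 0.05 rad and angle between end_rail_a's own z axis and vertical below 0.05 rad) and (x of end_rail_b in the frame of gluing_board between 0.08 and 0.092 m and y of end_rail_b in the frame of gluing_board between -0.006 and 0.006 m and z of end_rail_b in the frame of gluing_board between 0.0095 and 0.0145 m and angle between the x axis of end_rail_b and the y axis of gluing_board, either way round below 0.05 rad and angle between end_rail_b's own z axis and vertical below 0.05 rad))) and x of brace in the frame of gluing_board between -0.006 and 0.006 m and y of brace in the frame of gluing_board between -0.006 and 0.006 m and z of brace in the frame of gluing_board between 0.0095 and 0.0145 m and angle between the x axis of brace and the y axis of gluing_board, either way round below 0.05 rad and angle between brace's own z axis and vertical below 0.05 rad and linear speed of each of side_bar_a, side_bar_b, end_rail_a, end_rail_b, brace below 0.01 m/s); the robot touches nothing.
It fails at once if the glue bottle or the small jar was shifted or tipped (distance of any of glue_bottle, small_jar from where it was at the start of the episode above 0.02 m or angle between any of glue_bottle, small_jar's own z axis and vertical above 0.25 rad).
It also fails if it takes over 115 s, if anything falls off the work surface, if the arm or the gripper's body presses on something with over 40 N, if the wrist force passes 120 N, or if a joint passes its speed limit or range.

### The arm

A 6-joint arm with a two-finger parallel gripper is mounted at the origin on a cart in front of the work surface, level with it; the furniture and walls round the work are solid. World frame = base frame: x ahead of the robot, y to its left, z up, the work surface at z = 0. Lengths are in m, angles in degrees, forces in N, time in s.
With the tool pointing down it reaches from about 0.35 to 0.875 m from the base axis. Payload 4.2 kg.
Tool frame: the origin (TCP) lies midway between the tips of the shut fingers; the grasp point (between the pads) lies 19 mm behind it (r.pinch_z is the distance from the TCP to the grasp point, in m); z points along the fingers, y is the line along which they close (so a half turn about z gives the same grasp; the last joint's range is limited). The gripper opens to 87 mm and grips with 3 to 60 N. Pads are 19 mm wide; open, the fingers measure 117 mm over their backs; the gripper's body (75 mm by 190 mm) begins 51 mm behind the grasp point.
Start: joints at [-57.491, 22.042, 0.453, 0, -68.411, -14.817], TCP at [0.19, -0.595, 0.223] pointing down, gripper open.
Joint ranges: [-179.83, 179.83], [-69.29, 118.12], [-61.27, 80.66], [-181.25, 117.63], [-171.15, -9.14], [-177.46, 177.46]. Speed limits (degrees/s): [159.86, 159.86, 180, 180, 180, 180].

### API

Orientations are given as a 3x3 rotation matrix whose columns are the frame's x, y, z axes.
In Python, from station import r, imaging, models gives the robot as it stands. The module is installed in compiled form; this text tells all that it offers.
- The arm moves only by the tool apply_moves, never from a script. Its argument "moves" is a list of rows, each a list of 2 entries, a list of its own where there are three numbers: the shift along the tool's x, y, z in m, then the turn about the tool's z in degrees. A call has 1 to 5 rows; each row shifts and turns the commanded pose from where the row before left it, along the tool's axes as they then stand; what a row does not reach is not made up. A row lasts 1/12 s, in which the tool goes at most 41.7 mm and 7.16 degrees, less where a joint would pass 70% of its speed; a pose out of reach is approached as far as the arm can. A call is refused whole if a number of a shift passes 0.0417 or a number of a turn 7.16, either way. A call with a gripper value outside its range is refused whole. "hand" is the finger opening in m, from 0 to 0.087, set as the call begins (left out, the last holds). The fingers move at their own pace and stop on an object; the grip force is fixed at half the most. Time passes only in rows, so rows that do not move let the fingers close. It gives the time, the measured TCP pose, the force, the opening and the grip force at its end, in the units of the state.
- r.sense(): the state, without advancing time (a new reading comes with each control period).
- imaging.capture(name): name is "scene" or "top"; returns a dict with "frame" (480x640x3 uint8, blue, green, red), "intrinsics" (3x3 intrinsics, pixels), "eye" and "orientation" of the camera in the world. Camera axes: x right, y down, z forward; pixel columns grow to the right and rows downward; lengths in m; the calibration is good to about 2 mm. A picture is of the moment at which its call begins. There is no depth.
- r.finish_job(): hands the job in; it is judged then, once.
Trained networks look in a picture, given as the dict that the camera call returned (one of the last four; its "shot" number tells which), for a name from the list of things; names that differ only in an ending like _2 or _b are one class to them, and where a whole thing is asked for, a point or a joint stands for the part that bears it (a point fixed in the world has none). Each returns a list of dicts, best first, with "confidence" (0 to 1); they miss things now and then, are a little off and sometimes report something else, mostly with a low value. They report only what shows in the picture. A call takes as long as a camera call.
- models.cut_out(picture, target): "region" (480x640 bool, what is visible of it) and "extent" ([left, top, width, height] as shares, 0 to 1, of the picture: columns of its width, rows of its height, round what is visible of it).
- models.place_of(picture, target): "at" ([column, row] as shares, 0 to 1, of the picture: columns of its width, rows of its height: a listed point, or the origin of a listed thing).
The state is a dict: "time_s": time; "joints": joint angles; "joint_velocities": joint speeds; "effort": joint torques, N m; "tcp_pos": TCP position; "ee_rot": TCP orientation; "wrist_force": force on the tool from outside, world axes, zero at the start; "moment": the same for the moment, N m; "gripper_width": opening from 0.0 (shut) to 1.0 (fully open); "gripper_force": force on a finger pad.
Only numpy, scipy, OpenCV 4.12 (cv2) and the standard library are available. Lean on these libraries where they do the work, as an engineer would, in place of code of your own. Each camera call takes 0.05 s, during which the arm holds its last target. There are 200 camera calls.

## Working session

There is one attempt and no reset: what is moved stays moved. The work goes in short steps, Python scripts to look and compute and a tool call to move; the robot and the scene stay as the last step left them, time stands still between calls to the robot, and variables do not carry over. Pictures are saved under pics/ and viewed, at most 14 in all, crops included, and the job is handed in when it is done.

Besides the shell and the picture viewer there is one more tool, called after "Emit:" as a command line: name --argument value ..., lists and objects as JSON in quotes. apply_moves: Moves the arm, as the interface text tells. Its arguments: {"type":"object","properties":{"moves":{"type":"array"},"hand":{"type":"number"}},"required":["moves"]}

```bash
mkdir -p pics
cat > h.py <<'E'
import numpy as np, cv2
from station import r, imaging, models
def ray(p,u,v):
    K=p["intrinsics"]; d=np.linalg.inv(np.array(K))@[u,v,1]; R=np.array(p["orientation"])
    return np.array(p["eye"]), R@d
def at_z(p,u,v,z):
    e,d=ray(p,u,v); return e+d*(z-e[2])/d[2]
def proj(p,P):
    c=np.array(p["orientation"]).T@(np.array(P,float)-np.array(p["eye"])); q=np.array(p["intrinsics"])@c; return q[:2]/q[2]
E
python3 - <<'E'
from h import *
np.set_printoptions(precision=4,suppress=True)
for n in("scene","top"):
    p=imaging.capture(n); cv2.imwrite(f"pics/{n}0.png",p["frame"])
    print(n,p["eye"],np.array(p["orientation"]).tolist(),p["intrinsics"],p["shot"])
    for t in("gluing_board","side_bar_a","end_rail_a","brace","glue_bottle","small_jar"):
        for k in models.place_of(p,t): 
            print(t,np.round(k["confidence"],2),np.array(k["at"])*[640,480])
s=r.sense(); print(s["time_s"],s["tcp_pos"],s["ee_rot"],r.pinch_z,s["wrist_force"])
E
```

```text
scene [-0.3839  0.6402  0.6027] [[-0.5627815276618935, -0.364768768670127, 0.7417686280272472], [-0.8264879243656341, 0.2331651836449673, -0.5123979976674329], [0.013952168302139693, -0.9014309416359569, -0.4326980407408621]] [[551.6335   0.     313.422 ]
 [  0.     551.6335 227.0055]
 [  0.       0.       1.    ]] 1
gluing_board 0.85 [302.272 252.48 ]
gluing_board 0.22 [192.576 303.888]
side_bar_a 0.72 [420.096 227.808]
side_bar_a 0.66 [442.112 217.584]
end_rail_a 0.91 [194.432 303.888]
end_rail_a 0.91 [229.696 278.592]
brace 0.82 [398.272 236.304]
glue_bottle 0.74 [192.576 247.488]
top [ 0.1025 -0.0446  1.4538] [[-0.025779081808651058, -0.9459553475680098, 0.3232706595851044], [-0.9996299524842173, 0.02720192027977309, -0.00011674542548054478], [-0.008683146751286234, -0.32315404367047373, -0.9463065396698457]] [[574.9463   0.     327.5738]
 [  0.     574.9463 238.0502]
 [  0.       0.       1.    ]] 2
gluing_board 0.8 [301.312 256.608]
gluing_board 0.48 [461.184 262.512]
side_bar_a 0.64 [461.12  263.376]
end_rail_a 0.97 [185.6   282.912]
end_rail_a 0.95 [227.008 265.104]
brace 0.69 [392.576 277.68 ]
brace 0.26 [227.2  203.28]
glue_bottle 0.77 [227.328 203.424]
glue_bottle 0.33 [411.392 200.88 ]
small_jar 0.6 [406.272 202.992]
0.7 [ 0.19   -0.5954  0.2226] [[-0.9527 -0.3039  0.0001]
 [-0.3039  0.9527 -0.0001]
 [-0.     -0.0001 -1.    ]] 0.0187 [ 0.1451  0.0016 -0.1175]
```

View pics/top0.png

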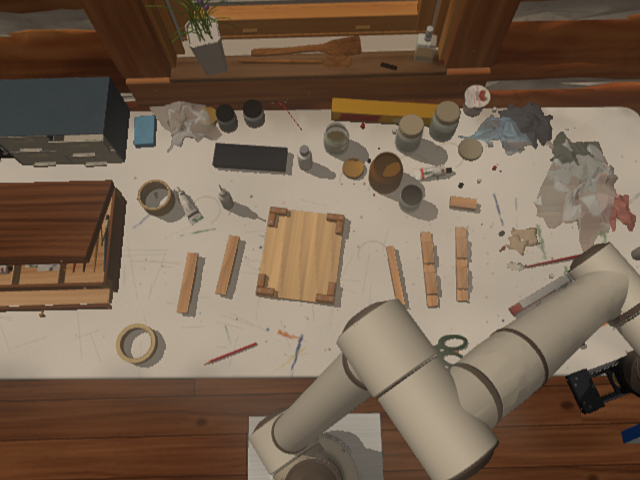

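View pics/scene0.png

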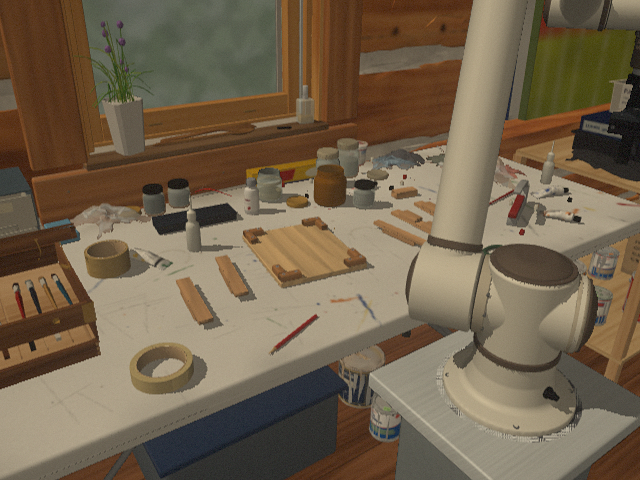

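The top view shows the two end rails at (187,283) and (228,265), the board at (301,256), the brace at (396,277) and the bars at (429,270) and (461,264). The bottle is near (225,197) and the jar near (411,197). In the scene view the arm partly hides the bars. Next I fit poses to the masks.

```bash
cat >> h.py <<'E'
from scipy.optimize import minimize
def boxes(kind):
    B=lambda x0,x1,y0,y1,z0,z1: np.array([[x,y,z] for x in(x0,x1) for y in(y0,y1) for z in(z0,z1)])/1000.
    if kind=="bar": return [B(-100,100,-14,14,0,10),B(-70,-12,-14,14,0,20),B(12,70,-14,14,0,20)]
    if kind=="rail": return [B(-50,50,-14,14,0,20),B(-80,80,-14,14,10,20)]
    if kind=="brace": return [B(-50,50,-10,10,0,20),B(-80,80,-10,10,10,20)]
    if kind=="board":
        o=[B(-122,122,-102,102,0,12)]
        for a in(-1,1):
            for b in(-1,1):
                o.append(B(*sorted((a*102,a*122)),*sorted((b*50,b*102)),0,26)); o.append(B(*sorted((a*70,a*122)),*sorted((b*82,b*102)),0,26))
        return o
S=4
def render(p,kind,q,x0,y0,w,h):
    x,y,yaw,z=q; c,s=np.cos(yaw),np.sin(yaw); R=np.array([[c,-s,0],[s,c,0],[0,0,1]])
    m=np.zeros((h*S,w*S),np.uint8)
    for b in boxes(kind):
        P=b@R.T+[x,y,z]
        uv=np.array([proj(p,k) for k in P]); uv=((uv-[x0,y0]+0.5)*S-0.5)
        hull=cv2.convexHull(uv.astype(np.float32)); cv2.fillConvexPoly(m,np.round(hull*16).astype(np.int32),255,shift=4)
    return cv2.resize(m,(w,h),interpolation=cv2.INTER_AREA)/255.
def fit(obs,kind,q0,freez=False):
    """obs: list of (picture,mask)"""
    L=[]
    for p,m in obs:
        ys,xs=np.where(m); x0,y0=max(xs.min()-12,0),max(ys.min()-12,0); w=min(xs.max()+12,639)-x0; h=min(ys.max()+12,479)-y0
        L.append((p,cv2.GaussianBlur(m[y0:y0+h,x0:x0+w].astype(float),(0,0),1.2),x0,y0,w,h))
    def cost(v):
        q=[v[0]/100,v[1]/100,v[2]/10,(v[3]/100 if freez else q0[3])]
        return sum(np.sum((cv2.GaussianBlur(render(p,kind,q,x0,y0,w,h),(0,0),1.2)-m)**2)/m.sum() for p,m,x0,y0,w,h in L)
    v0=np.array([q0[0]*100,q0[1]*100,q0[2]*10]+([q0[3]*100] if freez else []))
    sim=np.vstack([v0]+[v0+np.eye(len(v0))[i]*1.0 for i in range(len(v0))])
    o=minimize(cost,v0,method="Nelder-Mead",options=dict(initial_simplex=sim,xatol=1e-3,fatol=1e-6,maxiter=400))
    v=o.x; return np.array([v[0]/100,v[1]/100,v[2]/10,v[3]/100 if freez else q0[3]]),o.fun
def yaw0(p,m,z):
    ys,xs=np.where(m); pts=np.array([at_z(p,u,v,z)[:2] for u,v in zip(xs,ys)]); c=pts.mean(0)
    w,V=np.linalg.eigh(np.cov((pts-c).T)); return c,np.arctan2(V[1,1],V[0,1])
def masks(p,t,thr=.4):
    return [k for k in models.cut_out(p,t) if k["confidence"]>thr]
E
cat > look.py <<'E'
from h import *
np.set_printoptions(precision=4,suppress=True)
pt=imaging.capture("top"); ps=imaging.capture("scene")
for t,kind in(("gluing_board","board"),("side_bar_a","bar"),("end_rail_a","rail"),("brace","brace")):
    ms=masks(ps,t); 
    for k in masks(pt,t):
        m=k["region"]; c,a=yaw0(pt,m,.01); q0=[c[0],c[1],a,0.0]
        q,f=fit([(pt,m)],kind,q0); print(t,round(k["confidence"],2),m.sum(),"top:",q[:2],np.degrees(q[2]),round(f,4))
        u=proj(ps,[*q[:2],.01])
        for n in ms:
            ys,xs=np.where(n["region"])
            if np.hypot(xs.mean()-u[0],ys.mean()-u[1])<12:
                q1,f1=fit([(ps,n["region"])],kind,q); q2,f2=fit([(pt,m),(ps,n["region"])],kind,q,True)
                print("   scene:",q1[:2],np.degrees(q1[2]),round(f1,4),"both:",q2[[0,1,3]],np.degrees(q2[2]),round(f2,4))
for t in("glue_bottle","small_jar"):
    for p in(pt,ps):
        for k in masks(p,t,.2): 
            e=np.array(k["extent"])*[640,480,640,480]; print(t,round(k["confidence"],2),e, "foot~",at_z(p,e[0]+e[2]/2,e[1]+e[3]-3,0)[:2])
E
python3 look.py
```

```text
gluing_board 0.65 7033 top: [0.5511 0.027 ] 171.21455665044294 0.0033
   scene: [0.5501 0.0288] 171.3093356575531 0.015 both: [ 0.5524  0.0267 -0.0025] 171.17968397221037 0.0155
side_bar_a 0.94 908 top: [ 0.5162 -0.3907] 175.39760629985045 0.0074
side_bar_a 0.64 820 top: [ 0.5056 -0.3065] -178.51525171841095 0.0206
   scene: [ 0.4998 -0.3054] -177.67146292223092 0.3312 both: [ 0.5057 -0.3069 -0.0018] -178.40220575452963 0.3507
end_rail_a 0.98 701 top: [0.4843 0.3198] 172.80673324173083 0.0184
   scene: [0.4822 0.3201] 172.62207782605026 0.0262 both: [ 0.4845  0.3198 -0.0007] 172.68073419245715 0.045
end_rail_a 0.63 707 top: [0.5279 0.2188] 168.40827313258916 0.0093
   scene: [0.5268 0.2191] 168.12905564821835 0.0061 both: [ 0.5281  0.2187 -0.0006] 168.32883633142336 0.0161
brace 0.92 498 top: [ 0.4901 -0.2162] -172.19807036643468 0.0389
   scene: [ 0.4912 -0.2145] -175.19877881556286 0.0252 both: [ 0.4916 -0.2162 -0.0014] -172.72723627618228 0.0743
glue_bottle 0.76 [216.384 187.824  17.92   23.808] foot~ [0.6918 0.2314]
glue_bottle 0.82 [186.304 205.488  13.824  46.992] foot~ [0.6997 0.2285]
small_jar 0.64 [419.52  234.576  18.688  73.584] foot~ [ 0.4098 -0.2999]
small_jar 0.59 [396.416 181.584  23.296  34.704] foot~ [ 0.6637 -0.2645]
small_jar 0.73 [353.024 178.704  23.616  32.112] foot~ [ 0.6736 -0.26  ]
```

```bash
cat > plan.py <<'E'
import sys; from h import *
# usage: plan.py x y z yaw ; shift in the present tool axes, then turn
x,y,z,yaw=map(float,sys.argv[1:5]); s=r.sense(); R=np.array(s["ee_rot"]); p=np.array(s["tcp_pos"])
d=R.T@(np.array([x,y,z])-p); cur=np.degrees(np.arctan2(R[1,0],R[0,0])); t=-((yaw-cur+90)%180-90)
a=np.radians(-t); Rz=np.array([[np.cos(t*np.pi/180),-np.sin(t*np.pi/180),0],[np.sin(t*np.pi/180),np.cos(t*np.pi/180),0],[0,0,1]])
print("t",s["time_s"],"pos",p.round(4),"yaw",cur.round(2),"J6",round(s["joints"][5],1),"F",np.round(s["wrist_force"],1),"grip",round(s["gripper_width"]*87,1),round(s["gripper_force"],1))
print("shift-first",d.round(4),"rows",np.ceil(np.linalg.norm(d)/.0415),"turn",round(t,2),"| turn-first shift",(Rz.T@d).round(4))
E
python3 plan.py 0.516 -0.391 0.1 175.4
```

```text
t 1.4 pos [ 0.19   -0.5954  0.2225] yaw -162.31 J6 -14.8 F [-0.5  0.3 -0.7] grip 87.1 0.0
shift-first [-0.3727  0.0957  0.1226] rows 10.0 turn 22.29 | turn-first shift [-0.3086  0.2299  0.1226]
```

Emit:
apply_moves --moves '[[[-0.037,0.0096,0.012],0],[[-0.037,0.0096,0.012],0],[[-0.037,0.0096,0.012],0],[[-0.037,0.0096,0.012],0],[[-0.037,0.0096,0.012],0]]' --hand 0.05

```text
time_s: 1.82
tcp_pos: [0.3529, -0.4925, 0.1623]
ee_rot: [[-0.953, -0.304, 0.0], [-0.304, 0.953, -0.0], [-0.0, -0.001, -1.0]]
wrist_force: [-0.2, -0.2, 0.1]
gripper_width: 0.705
gripper_force: 0.0
```

Emit:
apply_moves --moves '[[[-0.037,0.0096,0.012],0],[[-0.037,0.0096,0.012],0],[[-0.037,0.0096,0.012],0],[[-0.037,0.0096,0.012],0],[[-0.037,0.0096,0.012],0]]'

```text
time_s: 2.23
tcp_pos: [0.5148, -0.3903, 0.1022]
ee_rot: [[-0.953, -0.304, 0.0], [-0.304, 0.953, -0.0], [-0.0, -0.0, -1.0]]
wrist_force: [-0.1, -0.2, -0.4]
gripper_width: 0.575
gripper_force: 0.0
```

Emit:
apply_moves --moves '[[[0,0,0],5.6],[[0,0,0],5.6],[[0,0,0],5.6],[[0,0,0],5.5],[[0,0,0],0]]'

```text
time_s: 2.65
tcp_pos: [0.5135, -0.3913, 0.1024]
ee_rot: [[-0.997, 0.082, -0.0], [0.082, 0.997, 0.0], [0.0, 0.0, -1.0]]
wrist_force: [-0.4, 0.5, 0.4]
gripper_width: 0.573
gripper_force: 0.0
```

```bash
python3 plan.py 0.516 -0.391 0.005 175.4; python3 look.py 2>&1 | grep -v board; python3 -c "
from h import *
for n in('top','scene'): cv2.imwrite('pics/%s1.png'%n,imaging.capture(n)['frame'])"
```

```text
t 2.65 pos [ 0.5135 -0.3913  0.1024] yaw 175.32 J6 -71.7 F [-0.4  0.5  0.4] grip 49.8 0.0
shift-first [-0.0025  0.0005  0.0974] rows 3.0 turn -0.08 | turn-first shift [-0.0025  0.0005  0.0974]
side_bar_a 0.92 467 top: [ 0.5187 -0.3917] 174.43179776005812 0.3279
side_bar_a 0.65 539 top: [ 0.4296 -0.3071] 179.05222960534215 0.3189
side_bar_a 0.6 3580 top: [0.6107 0.0194] 99.68694352951697 0.6488
end_rail_a 0.57 721 top: [0.4823 0.3199] 172.62976538174163 0.0135
   scene: [0.4821 0.3206] 171.96379694126088 0.0213 both: [ 0.4833  0.3201 -0.0009] 172.33826618008783 0.0349
end_rail_a 0.57 711 top: [0.5292 0.2186] 168.48869560677915 0.0078
   scene: [0.526  0.2193] 168.50071447579475 0.013 both: [ 0.5281  0.2187 -0.0006] 168.39965684722935 0.0222
glue_bottle 0.6 [217.216 191.376  16.704  19.68 ] foot~ [0.6935 0.2309]
glue_bottle 0.56 [182.912 195.888  18.176  58.8  ] foot~ [0.6912 0.2351]
glue_bottle 0.48 [243.2   217.008 119.296  72.624] foot~ [0.4263 0.1046]
small_jar 0.64 [353.6   181.296  23.424  28.8  ] foot~ [ 0.6768 -0.2642]
```

View pics/scene1.png

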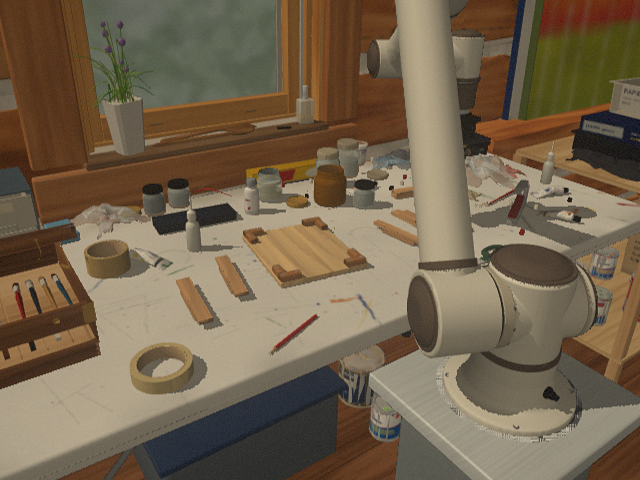

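The scene view shows the rails and board unobstructed, while the arm hides the bars at about (430,220). Now I lower onto bar A.

Emit:
apply_moves --moves '[[[-0.0025,0.0005,0.035],0],[[0,0,0.035],0],[[0,0,0.02],0],[[0,0,0.006],0],[[0,0,0],0]]'

```text
time_s: 3.87
tcp_pos: [0.5147, -0.3907, 0.0046]
ee_rot: [[-0.997, 0.08, -0.004], [0.08, 0.997, 0.002], [0.004, 0.001, -1.0]]
wrist_force: [0.3, -0.2, 0.4]
gripper_width: 0.576
gripper_force: 0.0
```

Emit:
apply_moves --moves '[[[0,0,0],0],[[0,0,0],0],[[0,0,0],0],[[0,0,0],0]]' --hand 0.02

```text
time_s: 4.2
tcp_pos: [0.5168, -0.3916, 0.0083]
ee_rot: [[-0.997, 0.08, 0.003], [0.08, 0.997, -0.001], [-0.003, -0.001, -1.0]]
wrist_force: [-0.5, 0.4, -0.0]
gripper_width: 0.358
gripper_force: 0.0
```

```bash
python3 plan.py 0.516 -0.391 0.1 175.4
```

```text
t 4.2 pos [ 0.5168 -0.3916  0.0083] yaw 175.4 J6 -71.7 F [-0.5  0.4 -0. ] grip 31.1 0.0
shift-first [ 0.0005  0.0005 -0.0917] rows 3.0 turn 0.0 | turn-first shift [ 0.0005  0.0005 -0.0917]
```

Emit:
apply_moves --moves '[[[0,0,0.002],0],[[0,0,0],0],[[0,0,0],0],[[0,0,0],0],[[0,0,0],0]]'

```text
time_s: 4.62
tcp_pos: [0.5168, -0.3917, 0.0075]
ee_rot: [[-0.997, 0.079, 0.003], [0.079, 0.997, -0.002], [-0.003, -0.002, -1.0]]
wrist_force: [-1.4, 2.7, 8.8]
gripper_width: 0.305
gripper_force: 30.0
```

Emit:
apply_moves --moves '[[[0,0,-0.02],0],[[0,0,-0.02],0],[[0,0,0],0],[[0,0,0],0]]'

```text
time_s: 4.95
tcp_pos: [0.5167, -0.3916, 0.0462]
ee_rot: [[-0.997, 0.08, 0.003], [0.08, 0.997, -0.001], [-0.003, -0.001, -1.0]]
wrist_force: [0.8, 0.1, -1.1]
gripper_width: 0.31
gripper_force: 30.0
```

```bash
python3 plan.py 0.561 0.092 0.06 -8.8; python3 -c "
from h import *
p=imaging.capture('top'); c=p['frame'][160:310,360:520]; cv2.imwrite('pics/top2.png',cv2.resize(c,None,fx=4,fy=4))"
```

```text
t 4.95 pos [ 0.5167 -0.3916  0.0462] yaw 175.39 J6 -71.7 F [ 0.8  0.1 -1.1] grip 26.9 30.0
shift-first [-0.0053  0.4855 -0.0143] rows 12.0 turn 4.19 | turn-first shift [ 0.0301  0.4846 -0.0143]
```

View pics/top2.png

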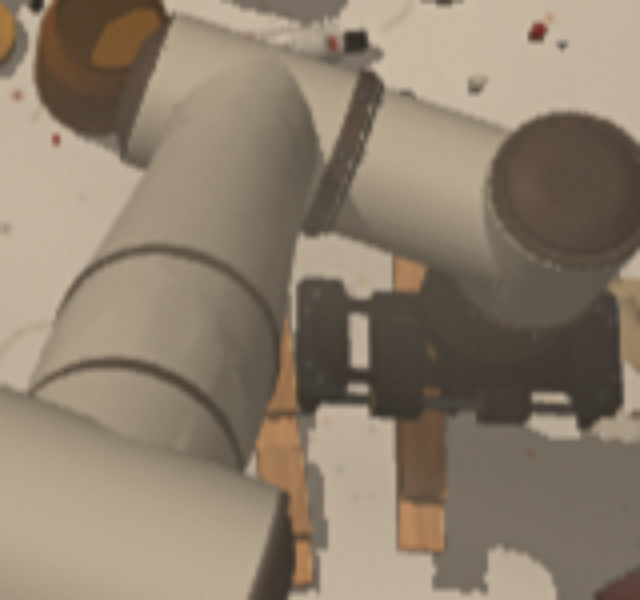

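Bar A is held, with the grip at 26.9 mm and 30 N. In the crop it lies level under the gripper at about (420,450), and bar B is at (290,450). Carrying it to the left place.

Emit:
apply_moves --moves '[[[0,0.04,-0.01],0],[[0,0.04,-0.01],0],[[0,0.04,-0.005],0],[[0,0.041,0],0],[[0,0.041,0],0]]'

```text
time_s: 5.42
tcp_pos: [0.5312, -0.1881, 0.0688]
ee_rot: [[-0.997, 0.081, -0.001], [0.081, 0.997, 0.0], [0.001, 0.0, -1.0]]
wrist_force: [0.7, 0.4, -1.1]
gripper_width: 0.304
gripper_force: 30.0
```

Emit:
apply_moves --moves '[[[-0.001,0.041,0],0],[[-0.001,0.041,0],0],[[-0.001,0.041,0],0],[[-0.001,0.041,0],0],[[-0.001,0.041,0],0]]'

```text
time_s: 5.83
tcp_pos: [0.5524, 0.0159, 0.0685]
ee_rot: [[-0.997, 0.08, -0.002], [0.08, 0.997, -0.0], [0.002, -0.001, -1.0]]
wrist_force: [1.1, 0.1, -0.0]
gripper_width: 0.305
gripper_force: 30.0
```

Emit:
apply_moves --moves '[[[0,0.04,0],0],[[0,0.038,0],0],[[0,0,0],4.2],[[0,0,0],0],[[0,0,0],0]]'

```text
time_s: 6.25
tcp_pos: [0.5587, 0.0917, 0.0684]
ee_rot: [[-0.989, 0.151, -0.003], [0.151, 0.989, -0.001], [0.002, -0.001, -1.0]]
wrist_force: [-0.9, -0.3, 0.4]
gripper_width: 0.306
gripper_force: 30.0
```

```bash
python3 plan.py 0.561 0.092 0.03 -8.8;  python3 look.py; python3 -c "
from h import *
p=imaging.capture('top'); c=p['frame'][160:340,140:480]; q=imaging.capture('scene')['frame'][170:350,160:500]; cv2.imwrite('pics/c3.png',cv2.resize(np.vstack([c,q]),None,fx=1.6,fy=1.6,interpolation=cv2.INTER_CUBIC))"
```

```text
t 6.25 pos [0.5587 0.0917 0.0684] yaw 171.31 J6 -124.4 F [-0.9 -0.3  0.4] grip 26.6 30.0
shift-first [-0.0023  0.0007  0.0384] rows 1.0 turn 0.11 | turn-first shift [-0.0023  0.0007  0.0384]
side_bar_a 0.67 923 top: [ 0.5061 -0.3062] -178.6880373649762 0.0043
   scene: [ 0.5303 -0.303 ] -185.44461412573173 0.1915 both: [ 0.5083 -0.3064 -0.002 ] -179.21106483293636 0.2545
side_bar_a 0.56 359 top: [0.5268 0.1062] 175.0756834051741 0.7316
end_rail_a 0.66 292 top: [0.5984 0.2113] 178.0664891125141 0.5252
brace 0.72 496 top: [ 0.4866 -0.2162] -173.0054183831196 0.0098
   scene: [ 0.4851 -0.2147] -173.33691379121362 0.0198 both: [ 0.4877 -0.2164 -0.0015] -173.15970236134086 0.0292
glue_bottle 0.56 [217.088 186.288   9.28    9.216] foot~ [0.7399 0.2429]
glue_bottle 0.58 [186.688 208.08   14.912  42.48 ] foot~ [0.7074 0.2228]
small_jar 0.85 [400.32  182.4    21.312  31.296] foot~ [ 0.671 -0.273]
small_jar 0.73 [355.008 179.904  21.696  28.8  ] foot~ [ 0.6834 -0.2716]
```

View pics/c3.png

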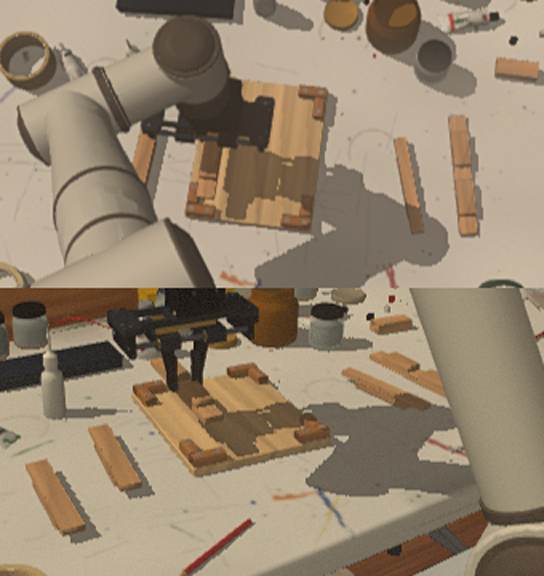

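The crop shows the bar held over the left side of the board and level, with all the other pieces untouched. I overlay the model on zoomed crops before lowering.

```bash
cat > ov.py <<'E'
from h import *; import sys
def edges(im,p,kind,q,x0,y0,f,col):
    x,y,yaw,z=q; c,s=np.cos(yaw),np.sin(yaw); R=np.array([[c,-s,0],[s,c,0],[0,0,1]])
    for b in boxes(kind):
        P=b@R.T+[x,y,z]; uv=[(proj(p,k)-[x0,y0]+.5)*f-.5 for k in P]
        for i in range(8):
            for j in range(i+1,8):
                if bin(i^j).count("1")==1: cv2.line(im,*[tuple(np.round(uv[k]*16).astype(int).tolist()) for k in(i,j)],col,1,cv2.LINE_AA,4)
def ov(items,rects,f,name):
    out=[]
    for n,(x0,y0,w,h) in rects.items():
        p=imaging.capture(n); im=cv2.resize(p["frame"][y0:y0+h,x0:x0+w],None,fx=f,fy=f,interpolation=cv2.INTER_CUBIC)
        for kind,q,col in items: edges(im,p,kind,q,x0,y0,f,col)
        out.append(im)
    cv2.imwrite(name,np.hstack(out))
BOARD=[.5515,.027,np.radians(171.2),0]
E
python3 - <<'E'
from ov import *
s=r.sense(); t=s["tcp_pos"]; R=np.array(s["ee_rot"]); 
ov([("board",BOARD,(255,0,0)),("bar",[t[0]-.0005,t[1],np.arctan2(R[1,0],R[0,0]),t[2]-.0075],(0,255,0))],{"top":(245,195,105,115),"scene":(235,205,140,115)},3.2,"pics/o4.png")
E
```

```text
(no output)
```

View pics/o4.png

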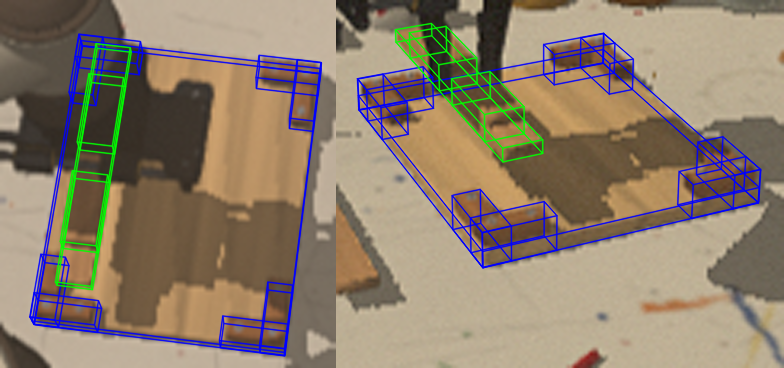

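The overlay matches in both views: the board outline fits and the held bar agrees with its predicted pose. Lowering it.

Emit:
apply_moves --moves '[[[-0.003,0.001,0.015],0.1],[[0,0,0.015],0],[[0,0,0.01],0],[[0,0,0],0],[[0,0,0],0]]'

```text
time_s: 7.57
tcp_pos: [0.5626, 0.0922, 0.0291]
ee_rot: [[-0.988, 0.155, -0.001], [0.155, 0.988, -0.001], [0.001, -0.001, -1.0]]
wrist_force: [-0.7, 0.1, -1.2]
gripper_width: 0.303
gripper_force: 30.0
```

```bash
python3 plan.py 0.562 0.0922 0.0205 171.2
```

```text
t 7.5667 pos [0.5626 0.0922 0.0291] yaw 171.11 J6 -124.5 F [-0.7  0.1 -1.2] grip 26.4 30.0
shift-first [ 0.0006 -0.0001  0.0086] rows 1.0 turn -0.09 | turn-first shift [ 0.0006 -0.0001  0.0086]
```

Emit:
apply_moves --moves '[[[0,0,0.005],0],[[0,0,0.004],0],[[0,0,0],0],[[0,0,0],0]]'

```text
time_s: 7.9
tcp_pos: [0.5629, 0.0923, 0.0206]
ee_rot: [[-0.988, 0.155, 0.0], [0.155, 0.988, -0.0], [-0.0, -0.0, -1.0]]
wrist_force: [-0.6, -1.0, -1.2]
gripper_width: 0.305
gripper_force: 30.0
```

Emit:
apply_moves --moves '[[[0,0,0],0],[[0,0,0],0],[[0,0,0],0],[[0,0,0],0]]' --hand 0.046

```text
time_s: 8.23
tcp_pos: [0.5631, 0.0924, 0.0208]
ee_rot: [[-0.988, 0.155, 0.001], [0.155, 0.988, 0.0], [-0.0, 0.0, -1.0]]
wrist_force: [0.0, -0.8, 0.4]
gripper_width: 0.491
gripper_force: 0.0
```

Emit:
apply_moves --moves '[[[0,0,-0.03],0],[[0,0,-0.03],0],[[0,0,0],0]]'

```text
time_s: 8.48
tcp_pos: [0.5669, 0.0936, 0.0864]
ee_rot: [[-0.988, 0.153, 0.011], [0.153, 0.988, 0.003], [-0.01, 0.005, -1.0]]
wrist_force: [1.2, 0.9, -0.2]
gripper_width: 0.528
gripper_force: 0.0
```

```bash
python3 plan.py 0.506 -0.3064 0.08 -178.6
```

```text
t 8.4833 pos [0.5669 0.0936 0.0864] yaw 171.2 J6 -124.5 F [ 1.2  0.9 -0.2] grip 46.0 0.0
shift-first [-0.001  -0.4046  0.0045] rows 10.0 turn -10.2 | turn-first shift [ 0.0707 -0.3984  0.0045]
```

Emit:
apply_moves --moves '[[[-0.0005,-0.0404,0],0],[[-0.0005,-0.0404,0],0],[[-0.0005,-0.0404,0],0],[[-0.0005,-0.0404,0],0],[[-0.0005,-0.0404,0],0]]'

```text
time_s: 8.9
tcp_pos: [0.5337, -0.1091, 0.0809]
ee_rot: [[-0.988, 0.154, 0.001], [0.154, 0.988, 0.0], [-0.001, 0.0, -1.0]]
wrist_force: [0.7, -0.6, -0.0]
gripper_width: 0.528
gripper_force: 0.0
```

Emit:
apply_moves --moves '[[[-0.0005,-0.0404,0],0],[[-0.0005,-0.0404,0],0],[[-0.0005,-0.0404,0],0],[[-0.0005,-0.0404,0],0],[[-0.0005,-0.0404,0],0]]'

```text
time_s: 9.32
tcp_pos: [0.5048, -0.3095, 0.0808]
ee_rot: [[-0.988, 0.155, 0.001], [0.155, 0.988, -0.0], [-0.001, -0.0, -1.0]]
wrist_force: [0.6, 0.6, 0.0]
gripper_width: 0.527
gripper_force: 0.0
```

Emit:
apply_moves --moves '[[[0,0,0],-5.1],[[0,0,0],-5.1],[[0,0,0],0],[[0,0,0],0],[[0,0,0],0]]'

```text
time_s: 9.73
tcp_pos: [0.5054, -0.3072, 0.0806]
ee_rot: [[-1.0, -0.021, 0.0], [-0.021, 1.0, -0.0], [-0.0, -0.0, -1.0]]
wrist_force: [1.3, -0.2, 0.3]
gripper_width: 0.527
gripper_force: 0.0
```

```bash
python3 plan.py 0.506 -0.3064 0.006 -178.6; python3 look.py | egrep -A1 'board|bar'
```

```text
t 9.7333 pos [ 0.5054 -0.3072  0.0806] yaw -178.78 J6 -73.2 F [ 1.3 -0.2  0.3] grip 45.9 0.0
shift-first [-0.0006  0.0008  0.0746] rows 2.0 turn -0.18 | turn-first shift [-0.0006  0.0008  0.0746]
gluing_board 0.81 4274 top: [0.5997 0.043 ] 67.10151450434155 0.4789
side_bar_a 0.57 628 top: [0.5951 0.0887] 171.00238516773732 0.2432
   scene: [0.5873 0.0798] 171.50635473867936 0.0795 both: [0.5629 0.0918 0.0115] 171.2411147832229 0.3079
side_bar_a 0.57 565 top: [ 0.4107 -0.3066] 180.57852648110816 0.2594
end_rail_a 0.82 675 top: [0.4838 0.3201] 172.21943710631282 0.0314
```

Emit:
apply_moves --moves '[[[-0.0005,0.001,0.035],0],[[0,0,0.025],0],[[0,0,0.013],0],[[0,0,0],0],[[0,0,0],0]]'

```text
time_s: 10.85
tcp_pos: [0.5055, -0.3066, 0.0071]
ee_rot: [[-1.0, -0.023, -0.001], [-0.023, 1.0, 0.0], [0.001, 0.0, -1.0]]
wrist_force: [0.2, 0.0, 1.0]
gripper_width: 0.527
gripper_force: 0.0
```

Emit:
apply_moves --moves '[[[0,0,0],0],[[0,0,0],0],[[0,0,0],0],[[0,0,0],0],[[0,0,0],0]]' --hand 0.02

```text
time_s: 11.27
tcp_pos: [0.5064, -0.3067, 0.0087]
ee_rot: [[-1.0, -0.023, 0.002], [-0.023, 1.0, -0.001], [-0.002, -0.001, -1.0]]
wrist_force: [0.3, 1.1, 3.1]
gripper_width: 0.3
gripper_force: 30.0
```

Emit:
apply_moves --moves '[[[0,0,0],0],[[0,0,0],0],[[0,0,0],0]]'

```text
time_s: 11.52
tcp_pos: [0.5064, -0.3067, 0.0086]
ee_rot: [[-1.0, -0.023, 0.001], [-0.023, 1.0, -0.001], [-0.001, -0.001, -1.0]]
wrist_force: [-0.7, 2.4, 5.7]
gripper_width: 0.299
gripper_force: 30.0
```

Emit:
apply_moves --moves '[[[0,0,-0.03],0],[[0,0,-0.03],0],[[0,0,0],0],[[0,0,0],0]]'

```text
time_s: 11.85
tcp_pos: [0.5067, -0.3068, 0.0691]
ee_rot: [[-1.0, -0.022, 0.004], [-0.022, 1.0, -0.001], [-0.004, -0.001, -1.0]]
wrist_force: [-0.3, -0.3, -1.5]
gripper_width: 0.298
gripper_force: 30.0
```

```bash
python3 plan.py 0.5416 -0.038 0.068 171.2
```

```text
t 11.85 pos [ 0.5067 -0.3068  0.0691] yaw -178.72 J6 -73.2 F [-0.3 -0.3 -1.5] grip 25.9 30.0
shift-first [-0.0409  0.2679  0.001 ] rows 7.0 turn 10.08 | turn-first shift [0.0066 0.271  0.001 ]
```

Emit:
apply_moves --moves '[[[-0.0058,0.0383,0],0],[[-0.0058,0.0383,0],0],[[-0.0058,0.0383,0],0],[[-0.0058,0.0383,0],0],[[-0.0058,0.0383,0],0]]'

```text
time_s: 12.27
tcp_pos: [0.5289, -0.1128, 0.0659]
ee_rot: [[-1.0, -0.021, -0.003], [-0.021, 1.0, 0.0], [0.003, 0.0, -1.0]]
wrist_force: [0.6, 0.5, -1.1]
gripper_width: 0.298
gripper_force: 30.0
```

Emit:
apply_moves --moves '[[[-0.0058,0.0383,0],0],[[-0.0058,0.0383,0],0],[[0,0,0],5],[[0,0,0],5],[[0,0,0],0]]'

```text
time_s: 12.68
tcp_pos: [0.539, -0.0367, 0.0659]
ee_rot: [[-0.988, 0.152, -0.003], [0.152, 0.988, -0.0], [0.003, -0.001, -1.0]]
wrist_force: [-0.9, -0.8, -1.2]
gripper_width: 0.297
gripper_force: 30.0
```

Emit:
apply_moves --moves '[[[0,0,0],0],[[0,0,0],0],[[0,0,0],0]]'

```text
time_s: 12.93
tcp_pos: [0.5399, -0.0382, 0.067]
ee_rot: [[-0.988, 0.151, -0.001], [0.151, 0.988, -0.0], [0.001, -0.0, -1.0]]
wrist_force: [-0.2, -0.2, -1.4]
gripper_width: 0.294
gripper_force: 30.0
```

```bash
python3 plan.py 0.5416 -0.038 0.028 171.2
python3 - <<'E'
from ov import *
s=r.sense(); t=s["tcp_pos"]; R=np.array(s["ee_rot"]); 
ov([("board",BOARD,(255,0,0)),("bar",[.5616,.0922,BOARD[2],.012],(0,0,255)),("bar",[t[0],t[1],np.arctan2(R[1,0],R[0,0]),t[2]-.0086],(0,255,0))],{"top":(245,195,105,115),"scene":(235,205,140,115)},3.2,"pics/o5.png")
E
```

```text
t 12.9333 pos [ 0.5399 -0.0382  0.067 ] yaw 171.3 J6 -111.8 F [-0.2 -0.2 -1.4] grip 25.6 30.0
shift-first [-0.0017  0.0005  0.039 ] rows 1.0 turn 0.1 | turn-first shift [-0.0017  0.0005  0.039 ]
```

View pics/o5.png

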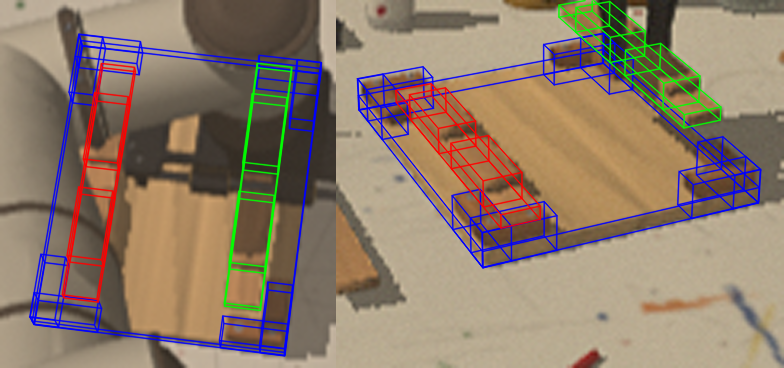

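The overlay shows bar A seated in place (red) and bar B above the right side as predicted. Lowering bar B.

Emit:
apply_moves --moves '[[[-0.0015,0.0005,0.015],0],[[0,0,0.015],0],[[0,0,0.009],0],[[0,0,0],0],[[0,0,0],0]]'

```text
time_s: 13.45
tcp_pos: [0.5418, -0.0376, 0.0284]
ee_rot: [[-0.988, 0.151, -0.001], [0.151, 0.988, -0.0], [0.001, -0.001, -1.0]]
wrist_force: [0.2, -0.0, -0.5]
gripper_width: 0.295
gripper_force: 30.0
```

Emit:
apply_moves --moves '[[[0,0,0.004],0],[[0,0,0.003],0],[[0,0,0],0],[[0,0,0],0]]'

```text
time_s: 13.78
tcp_pos: [0.5417, -0.0373, 0.0216]
ee_rot: [[-0.988, 0.151, -0.0], [0.151, 0.988, -0.0], [0.0, -0.0, -1.0]]
wrist_force: [-0.4, -0.1, -1.5]
gripper_width: 0.299
gripper_force: 30.0
```

Emit:
apply_moves --moves '[[[0,0,0],0],[[0,0,0],0],[[0,0,0],0],[[0,0,0],0]]' --hand 0.046

```text
time_s: 14.12
tcp_pos: [0.542, -0.0373, 0.0218]
ee_rot: [[-0.988, 0.151, 0.0], [0.151, 0.988, 0.0], [-0.0, 0.0, -1.0]]
wrist_force: [-0.4, 0.1, 0.5]
gripper_width: 0.488
gripper_force: 0.0
```

Emit:
apply_moves --moves '[[[0,0,-0.03],0],[[0,0,-0.03],0],[[0,0,0],0],[[0,0,0],0],[[0,0,0],0]]'

```text
time_s: 14.53
tcp_pos: [0.5414, -0.0373, 0.0815]
ee_rot: [[-0.988, 0.152, -0.0], [0.152, 0.988, 0.0], [0.0, 0.0, -1.0]]
wrist_force: [0.4, -0.6, -0.7]
gripper_width: 0.526
gripper_force: 0.0
```

```bash
python3 plan.py 0.5281 0.2187 0.08 168.4; python3 look.py | egrep -A1 'board|bar'
```

```text
t 14.5333 pos [ 0.5414 -0.0373  0.0815] yaw 171.27 J6 -111.9 F [ 0.4 -0.6 -0.7] grip 45.8 0.0
shift-first [0.052  0.251  0.0016] rows 7.0 turn 2.87 | turn-first shift [0.0645 0.2481 0.0016]
gluing_board 0.93 2227 top: [0.4408 0.0976] -187.2649336717244 0.7968
side_bar_a 0.97 496 top: [ 0.4564 -0.0242] 172.1379779196802 0.2421
side_bar_a 0.81 213 top: [0.6415 0.0945] 183.81019690615787 0.7407
end_rail_a 0.76 714 top: [0.483 0.32 ] 173.03836591697785 0.0131
```

Emit:
apply_moves --moves '[[[0.0074,0.0359,0],0],[[0.0074,0.0359,0],0],[[0.0074,0.0359,0],0],[[0.0074,0.0359,0],0],[[0.0074,0.0359,0],0]]'

```text
time_s: 15.65
tcp_pos: [0.5322, 0.1473, 0.0818]
ee_rot: [[-0.988, 0.152, 0.0], [0.152, 0.988, 0.0], [-0.0, 0.0, -1.0]]
wrist_force: [0.6, -0.6, 0.2]
gripper_width: 0.531
gripper_force: 0.0
```

Emit:
apply_moves --moves '[[[0.0074,0.0359,0],0],[[0.0074,0.0359,0],0],[[0,0,0],2.9],[[0,0,0],0],[[0,0,0],0]]'

```text
time_s: 16.07
tcp_pos: [0.5283, 0.2189, 0.0813]
ee_rot: [[-0.98, 0.2, -0.001], [0.2, 0.98, -0.0], [0.001, -0.001, -1.0]]
wrist_force: [-0.3, -0.5, 0.5]
gripper_width: 0.529
gripper_force: 0.0
```

Emit:
apply_moves --moves '[[[0,0,0],0],[[0,0,0],0],[[0,0,0],0]]'

```text
time_s: 16.32
tcp_pos: [0.5288, 0.2178, 0.0816]
ee_rot: [[-0.979, 0.202, -0.0], [0.202, 0.979, -0.0], [0.0, -0.0, -1.0]]
wrist_force: [0.1, -0.2, 0.7]
gripper_width: 0.528
gripper_force: 0.0
```

```bash
python3 plan.py 0.5281 0.2187 0.008 168.4; python3 look.py | egrep -A1 'board|bar'
```

```text
t 16.3167 pos [0.5288 0.2178 0.0816] yaw 168.33 J6 -140.3 F [ 0.1 -0.2  0.7] grip 46.0 0.0
shift-first [0.0008 0.0007 0.0736] rows 2.0 turn -0.07 | turn-first shift [0.0008 0.0007 0.0736]
gluing_board 0.7 5401 top: [0.5515 0.0265] 171.31760120936815 0.2609
   scene: [0.549  0.0293] 171.11309962112747 0.3084 both: [ 0.5527  0.0266 -0.0033] 171.38829120605246 0.5647
side_bar_a 0.69 732 top: [ 0.5442 -0.0375] 170.93468108212707 0.0275
   scene: [ 0.5616 -0.0501] 169.88310457313665 0.0483 both: [ 0.5431 -0.038   0.0101] 170.73827409865336 0.1076
side_bar_a 0.42 226 top: [0.7292 0.2358] -161.577925276432 1.1031
end_rail_a 0.8 377 top: [0.4476 0.2343] 168.46630434336763 0.3516
```

Emit:
apply_moves --moves '[[[0.0005,0.001,0.035],0],[[0,0,0.025],0],[[0,0,0.0125],0],[[0,0,0],0],[[0,0,0],0]]'

```text
time_s: 17.43
tcp_pos: [0.5283, 0.2199, 0.0087]
ee_rot: [[-0.98, 0.201, -0.001], [0.201, 0.98, -0.001], [0.001, -0.001, -1.0]]
wrist_force: [0.0, 0.0, 0.7]
gripper_width: 0.53
gripper_force: 0.0
```

Emit:
apply_moves --moves '[[[0,0,0],0],[[0,0,0],0],[[0,0,0],0],[[0,0,0],0],[[0,0,0],0]]' --hand 0.02

```text
time_s: 17.85
tcp_pos: [0.5289, 0.2203, 0.0101]
ee_rot: [[-0.98, 0.201, 0.001], [0.201, 0.98, 0.001], [-0.001, 0.001, -1.0]]
wrist_force: [-1.7, -0.6, 4.9]
gripper_width: 0.314
gripper_force: 30.0
```

Emit:
apply_moves --moves '[[[0,0,0],0],[[0,0,0],0],[[0,0,0],0]]'

```text
time_s: 18.1
tcp_pos: [0.5288, 0.2203, 0.0101]
ee_rot: [[-0.98, 0.201, 0.001], [0.201, 0.98, 0.001], [-0.001, 0.001, -1.0]]
wrist_force: [-1.1, -0.8, 5.3]
gripper_width: 0.315
gripper_force: 30.0
```

Emit:
apply_moves --moves '[[[0,0,-0.035],0],[[0,0,-0.035],0],[[0,0,0],0],[[0,0,0],0]]'

```text
time_s: 18.43
tcp_pos: [0.5295, 0.2209, 0.0811]
ee_rot: [[-0.98, 0.201, 0.004], [0.201, 0.98, 0.003], [-0.003, 0.004, -1.0]]
wrist_force: [-0.7, 0.7, -1.3]
gripper_width: 0.312
gripper_force: 30.0
```

```bash
python3 plan.py 0.6365 0.0138 0.08 -98.8
```

```text
t 18.4333 pos [0.5295 0.2209 0.0811] yaw 168.39 J6 -140.4 F [-0.7  0.7 -1.3] grip 27.1 30.0
shift-first [-0.1465 -0.1814  0.0009] rows 6.0 turn 87.19 | turn-first shift [-0.1883  0.1375  0.0009]
```

Emit:
apply_moves --moves '[[[-0.0244,-0.0302,0],0],[[-0.0244,-0.0302,0],0],[[-0.0244,-0.0302,0],0],[[-0.0244,-0.0302,0],0],[[-0.0244,-0.0302,0],0]]'

```text
time_s: 18.85
tcp_pos: [0.6169, 0.0458, 0.0772]
ee_rot: [[-0.98, 0.201, -0.003], [0.201, 0.98, -0.0], [0.003, -0.001, -1.0]]
wrist_force: [1.1, 0.5, -0.5]
gripper_width: 0.317
gripper_force: 30.0
```

Emit:
apply_moves --moves '[[[-0.0244,-0.0302,0],0],[[0,0,0],-7.15],[[0,0,0],-7.15],[[0,0,0],-7.15],[[0,0,0],-7.15]]'

```text
time_s: 19.27
tcp_pos: [0.6341, 0.0123, 0.0767]
ee_rot: [[-0.955, -0.297, -0.004], [-0.297, 0.955, -0.0], [0.004, 0.001, -1.0]]
wrist_force: [-0.0, -0.1, -0.7]
gripper_width: 0.317
gripper_force: 30.0
```

Emit:
apply_moves --moves '[[[0,0,0],-7.15],[[0,0,0],-7.15],[[0,0,0],-7.15],[[0,0,0],-7.15],[[0,0,0],-7.15]]'

```text
time_s: 19.68
tcp_pos: [0.634, 0.0129, 0.0768]
ee_rot: [[-0.601, -0.799, -0.004], [-0.799, 0.601, -0.0], [0.003, 0.003, -1.0]]
wrist_force: [0.2, 1.4, -1.2]
gripper_width: 0.314
gripper_force: 30.0
```

Emit:
apply_moves --moves '[[[0,0,0],-7.15],[[0,0,0],-7.15],[[0,0,0],-7.15],[[0,0,0],-7],[[0,0,0],0]]'

```text
time_s: 20.1
tcp_pos: [0.6341, 0.0129, 0.077]
ee_rot: [[-0.152, -0.988, -0.003], [-0.988, 0.152, -0.0], [0.001, 0.003, -1.0]]
wrist_force: [-1.0, 0.3, -0.2]
gripper_width: 0.311
gripper_force: 30.0
```

Emit:
apply_moves --moves '[[[0,0,0],0],[[0,0,0],0],[[0,0,0],0]]'

```text
time_s: 20.35
tcp_pos: [0.635, 0.013, 0.0785]
ee_rot: [[-0.155, -0.988, -0.001], [-0.988, 0.155, -0.0], [0.0, 0.001, -1.0]]
wrist_force: [-0.2, -0.2, -0.9]
gripper_width: 0.317
gripper_force: 30.0
```

```bash
python3 plan.py 0.637 0.014 0.04 -98.8
python3 - <<'E'
from ov import *
s=r.sense(); t=s["tcp_pos"]; R=np.array(s["ee_rot"]); 
ov([("board",BOARD,(255,0,0)),("bar",[.563,.0924,BOARD[2],.012],(0,0,255)),("bar",[.5417,-.0373,BOARD[2],.012],(0,0,255)),("rail",[t[0],t[1],np.arctan2(R[1,0],R[0,0]),t[2]-.0101],(0,255,0))],{"top":(245,195,105,115),"scene":(235,205,140,115)},3.2,"pics/o6.png")
E
```

```text
t 20.35 pos [0.635  0.013  0.0785] yaw -98.91 J6 -24.6 F [-0.2 -0.2 -0.9] grip 27.6 30.0
shift-first [-0.0013 -0.0019  0.0385] rows 1.0 turn -0.11 | turn-first shift [-0.0013 -0.0019  0.0385]
```

View pics/o6.png

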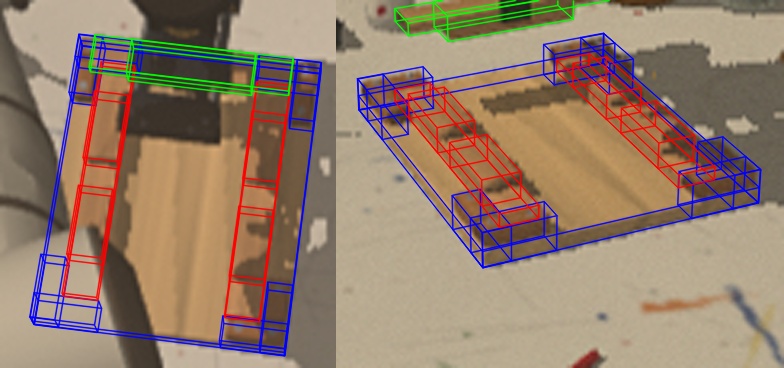

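The overlay shows both bars lying in their places (red) and the held rail over the far end as predicted. Lowering it.

Emit:
apply_moves --moves '[[[-0.001,-0.002,0.015],0],[[0,0,0.015],0],[[0,0,0.008],0],[[0,0,0],0],[[0,0,0],0]]'

```text
time_s: 20.87
tcp_pos: [0.6374, 0.0136, 0.0408]
ee_rot: [[-0.153, -0.988, -0.001], [-0.988, 0.153, -0.0], [0.001, 0.001, -1.0]]
wrist_force: [-0.2, -0.1, -0.3]
gripper_width: 0.318
gripper_force: 30.0
```

Emit:
apply_moves --moves '[[[0,0,0.006],0],[[0,0,0.006],0],[[0,0,0.004],0],[[0,0,0],0],[[0,0,0],0]]'

```text
time_s: 21.28
tcp_pos: [0.6373, 0.0137, 0.0248]
ee_rot: [[-0.153, -0.988, -0.001], [-0.988, 0.153, -0.0], [0.0, 0.001, -1.0]]
wrist_force: [-0.3, 0.4, -0.6]
gripper_width: 0.318
gripper_force: 30.0
```

Nearly home with no contact force, so I go the last 2.5 mm, release, raise, and head for the second rail.

Emit:
apply_moves --moves '[[[0,0,0.0025],0],[[0,0,0],0],[[0,0,0],0]]'

```text
time_s: 21.53
tcp_pos: [0.6375, 0.0137, 0.0226]
ee_rot: [[-0.153, -0.988, 0.0], [-0.988, 0.153, 0.0], [-0.0, -0.0, -1.0]]
wrist_force: [-0.1, -0.1, -0.4]
gripper_width: 0.317
gripper_force: 30.0
```

Emit:
apply_moves --moves '[[[0,0,0],0],[[0,0,0],0],[[0,0,0],0],[[0,0,0],0]]' --hand 0.046

```text
time_s: 21.87
tcp_pos: [0.6376, 0.0138, 0.0228]
ee_rot: [[-0.153, -0.988, 0.0], [-0.988, 0.153, 0.0], [-0.0, -0.0, -1.0]]
wrist_force: [0.5, 0.4, -0.3]
gripper_width: 0.501
gripper_force: 0.0
```

Emit:
apply_moves --moves '[[[0,0,-0.03],0],[[0,0,-0.03],0],[[0,0,0],0],[[0,0,0],0]]'

```text
time_s: 22.2
tcp_pos: [0.6389, 0.0141, 0.085]
ee_rot: [[-0.153, -0.988, 0.005], [-0.988, 0.153, 0.001], [-0.002, -0.005, -1.0]]
wrist_force: [-0.0, -0.3, -0.5]
gripper_width: 0.529
gripper_force: 0.0
```

```bash
python3 plan.py 0.4835 0.320 0.085 172.5
```

```text
t 22.2 pos [0.6389 0.0141 0.085 ] yaw -98.8 J6 -24.6 F [-0.  -0.3 -0.5] grip 46.0 0.0
shift-first [-0.2785  0.2004 -0.0004] rows 9.0 turn 88.7 | turn-first shift [ 0.194   0.283  -0.0004]
```

Emit:
apply_moves --moves '[[[-0.0309,0.0223,0],0],[[-0.0309,0.0223,0],0],[[-0.0309,0.0223,0],0],[[-0.0309,0.0223,0],0],[[-0.0309,0.0223,0],0]]'

```text
time_s: 22.62
tcp_pos: [0.5492, 0.1843, 0.0814]
ee_rot: [[-0.154, -0.988, -0.002], [-0.988, 0.154, -0.001], [0.001, 0.002, -1.0]]
wrist_force: [0.9, 0.6, 1.0]
gripper_width: 0.531
gripper_force: 0.0
```

Emit:
apply_moves --moves '[[[-0.0309,0.0223,0],0],[[-0.0309,0.0223,0],0],[[-0.0309,0.0223,0],0],[[-0.0309,0.0223,0],0],[[0,0,0],-7]]'

```text
time_s: 23.03
tcp_pos: [0.4791, 0.3241, 0.0817]
ee_rot: [[-0.024, -1.0, -0.0], [-1.0, 0.024, 0.0], [-0.0, 0.0, -1.0]]
wrist_force: [0.4, 0.0, -0.1]
gripper_width: 0.533
gripper_force: 0.0
```

Emit:
apply_moves --moves '[[[0,0,0],-7],[[0,0,0],-7],[[0,0,0],-7],[[0,0,0],-7],[[0,0,0],-7]]'

```text
time_s: 23.45
tcp_pos: [0.4809, 0.3187, 0.0813]
ee_rot: [[0.552, -0.834, -0.002], [-0.834, -0.552, -0.002], [0.0, 0.003, -1.0]]
wrist_force: [-0.5, -0.1, 0.2]
gripper_width: 0.526
gripper_force: 0.0
```

Emit:
apply_moves --moves '[[[0,0,0],-7],[[0,0,0],-7],[[0,0,0],-7],[[0,0,0],-7],[[0,0,0],-7]]'

```text
time_s: 23.87
tcp_pos: [0.481, 0.3186, 0.0813]
ee_rot: [[0.931, -0.366, -0.002], [-0.366, -0.931, -0.002], [-0.001, 0.002, -1.0]]
wrist_force: [-0.1, -0.7, 0.3]
gripper_width: 0.524
gripper_force: 0.0
```

Emit:
apply_moves --moves '[[[0,0,0],-7],[[0,0,0],-7],[[0,0,0],0],[[0,0,0],0],[[0,0,0],0]]'

```text
time_s: 24.28
tcp_pos: [0.4814, 0.319, 0.0819]
ee_rot: [[0.99, -0.139, -0.001], [-0.139, -0.99, -0.001], [-0.001, 0.001, -1.0]]
wrist_force: [-0.0, -0.2, -0.5]
gripper_width: 0.527
gripper_force: 0.0
```

```bash
python3 plan.py 0.4835 0.320 0.009 172.5; python3 look.py
```

```text
t 24.2833 pos [0.4814 0.319  0.0819] yaw -7.97 J6 32.5 F [-0.  -0.2 -0.5] grip 45.8 0.0
shift-first [ 0.002  -0.0014  0.0729] rows 2.0 turn -0.47 | turn-first shift [ 0.002  -0.0014  0.0729]
gluing_board 0.66 5012 top: [0.5508 0.0272] 171.46245794496156 0.3717
   scene: [0.5479 0.0304] 171.4888528328572 0.5845 both: [ 0.5533  0.0268 -0.0053] 171.5032501537814 0.9409
side_bar_a 0.95 716 top: [ 0.5418 -0.037 ] 171.06482563972406 0.129
   scene: [ 0.5585 -0.051 ] 169.48839386279346 0.073 both: [ 0.5411 -0.038   0.0109] 170.35629479177362 0.2353
side_bar_a 0.93 725 top: [0.5612 0.0947] 170.749903092752 0.1085
   scene: [0.5851 0.079 ] 169.64755121849208 0.1316 both: [0.5621 0.0923 0.0128] 170.380364542309 0.2938
end_rail_a 0.78 706 top: [0.6411 0.0139] 80.72260503729538 0.0045
   scene: [0.6563 0.0012] 80.02180073792299 0.0707 both: [0.637  0.0131 0.0109] 80.68912030944499 0.0923
end_rail_a 0.67 292 top: [0.4367 0.3262] 175.52117737989835 0.9435
brace 0.64 517 top: [ 0.4868 -0.2162] -173.05453386439822 0.0056
   scene: [ 0.4838 -0.2142] -173.59764096290667 0.0097 both: [ 0.4873 -0.2167 -0.0016] -173.2334527594392 0.0147
glue_bottle 0.81 [218.624 189.504  13.888  21.6  ] foot~ [0.6934 0.2309]
small_jar 0.85 [400.    187.008  21.696  27.792] foot~ [ 0.6678 -0.2724]
small_jar 0.79 [352.576 180.384  22.912  28.416] foot~ [ 0.6856 -0.2669]
```

Rail 1 reads z = 10.9 mm, so it is home. Grasping rail 2.

Emit:
apply_moves --moves '[[[0.002,-0.0015,0.035],-0.4],[[0,0,0.025],0],[[0,0,0.0115],0],[[0,0,0],0],[[0,0,0],0]]'

```text
time_s: 25.4
tcp_pos: [0.4842, 0.3206, 0.0111]
ee_rot: [[0.992, -0.128, -0.0], [-0.128, -0.992, -0.001], [0.0, 0.001, -1.0]]
wrist_force: [0.5, 0.4, 1.1]
gripper_width: 0.529
gripper_force: 0.0
```

Emit:
apply_moves --moves '[[[0,0,0],0],[[0,0,0],0],[[0,0,0],0],[[0,0,0],0],[[0,0,0],0]]' --hand 0.02

```text
time_s: 25.82
tcp_pos: [0.4843, 0.3209, 0.0122]
ee_rot: [[0.992, -0.129, 0.001], [-0.129, -0.992, 0.001], [0.001, -0.001, -1.0]]
wrist_force: [-1.1, -0.6, 3.8]
gripper_width: 0.316
gripper_force: 30.0
```

Emit:
apply_moves --moves '[[[0,0,0],0],[[0,0,0],0],[[0,0,0],0]]'

```text
time_s: 26.07
tcp_pos: [0.4843, 0.321, 0.0122]
ee_rot: [[0.992, -0.128, 0.001], [-0.128, -0.992, 0.001], [0.001, -0.001, -1.0]]
wrist_force: [-1.2, -0.2, 6.8]
gripper_width: 0.315
gripper_force: 30.0
```

Emit:
apply_moves --moves '[[[0,0,-0.035],0],[[0,0,-0.035],0],[[0,0,0],0],[[0,0,0],0]]'

```text
time_s: 26.4
tcp_pos: [0.4848, 0.3216, 0.0832]
ee_rot: [[0.992, -0.129, 0.003], [-0.129, -0.992, 0.004], [0.003, -0.004, -1.0]]
wrist_force: [-1.2, 0.2, -0.4]
gripper_width: 0.315
gripper_force: 30.0
```

```bash
python3 plan.py 0.467 0.0404 0.082 -98.8
```

```text
t 26.4 pos [0.4848 0.3216 0.0832] yaw -7.41 J6 33.1 F [-1.2  0.2 -0.4] grip 27.4 30.0
shift-first [0.0186 0.2812 0.    ] rows 7.0 turn -88.61 | turn-first shift [-0.2806  0.0254  0.    ]
```

Emit:
apply_moves --moves '[[[0.0026,0.0402,0],0],[[0.0026,0.0402,0],0],[[0.0026,0.0402,0],0],[[0.0026,0.0402,0],0],[[0.0026,0.0402,0],0]]'

```text
time_s: 26.82
tcp_pos: [0.4691, 0.1173, 0.0796]
ee_rot: [[0.992, -0.129, -0.003], [-0.129, -0.992, -0.001], [-0.003, 0.002, -1.0]]
wrist_force: [0.2, 0.2, -0.5]
gripper_width: 0.316
gripper_force: 30.0
```

Emit:
apply_moves --moves '[[[0.0026,0.0402,0],0],[[0.0026,0.0402,0],0],[[0,0,0],7],[[0,0,0],7],[[0,0,0],7]]'

```text
time_s: 27.23
tcp_pos: [0.4644, 0.0376, 0.0797]
ee_rot: [[0.875, -0.483, -0.003], [-0.483, -0.875, -0.001], [-0.002, 0.002, -1.0]]
wrist_force: [0.2, 0.5, -0.6]
gripper_width: 0.319
gripper_force: 30.0
```

Emit:
apply_moves --moves '[[[0,0,0],7],[[0,0,0],7],[[0,0,0],7],[[0,0,0],7],[[0,0,0],7]]'

```text
time_s: 27.65
tcp_pos: [0.4644, 0.0386, 0.0796]
ee_rot: [[0.442, -0.897, -0.003], [-0.897, -0.442, -0.001], [-0.001, 0.003, -1.0]]
wrist_force: [0.2, 0.2, -1.0]
gripper_width: 0.317
gripper_force: 30.0
```

Emit:
apply_moves --moves '[[[0,0,0],7],[[0,0,0],7],[[0,0,0],7],[[0,0,0],7],[[0,0,0],7]]'

```text
time_s: 28.07
tcp_pos: [0.4644, 0.0387, 0.0796]
ee_rot: [[-0.153, -0.988, -0.003], [-0.988, 0.153, -0.001], [0.001, 0.003, -1.0]]
wrist_force: [-0.2, -0.2, -0.3]
gripper_width: 0.317
gripper_force: 30.0
```

Emit:
apply_moves --moves '[[[0,0,0],0.4],[[0,0,0],0],[[0,0,0],0],[[0,0,0],0],[[0,0,0],0]]'

```text
time_s: 28.48
tcp_pos: [0.4655, 0.0391, 0.0809]
ee_rot: [[-0.152, -0.988, -0.0], [-0.988, 0.152, -0.0], [0.0, 0.0, -1.0]]
wrist_force: [0.2, 0.7, -0.6]
gripper_width: 0.313
gripper_force: 30.0
```

```bash
python3 plan.py 0.467 0.0404 0.042 -98.8
python3 - <<'E'
from ov import *
s=r.sense(); t=s["tcp_pos"]; R=np.array(s["ee_rot"]); 
ov([("bar",[.563,.0924,BOARD[2],.012],(0,0,255)),("bar",[.5417,-.0373,BOARD[2],.012],(0,0,255)),("rail",[.6375,.0137,np.radians(81.2),.012],(0,255,255)),("rail",[t[0],t[1],np.arctan2(R[1,0],R[0,0]),t[2]-.0122],(0,255,0))],{"top":(245,195,105,115),"scene":(235,185,140,115)},3.2,"pics/o7.png")
E
```

```text
t 28.4833 pos [0.4655 0.0391 0.0809] yaw -98.75 J6 -33.5 F [ 0.2  0.7 -0.6] grip 27.3 30.0
shift-first [-0.0016 -0.0012  0.0389] rows 1.0 turn 0.05 | turn-first shift [-0.0016 -0.0012  0.0389]
```

View pics/o7.png

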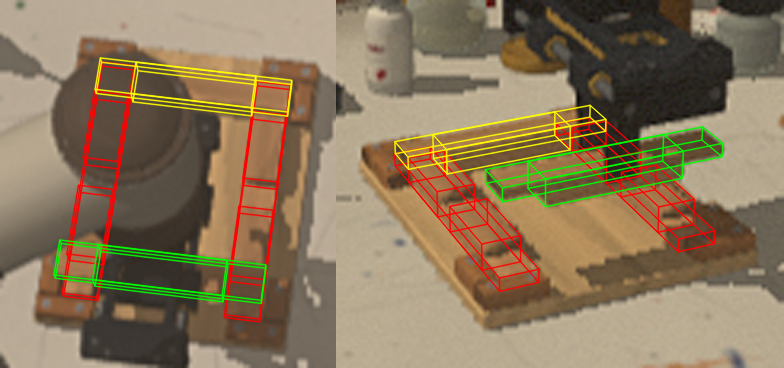

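The overlay shows rail 1 home at the far end (yellow) and rail 2 level above the near end (green). Lowering rail 2.

Emit:
apply_moves --moves '[[[-0.0015,-0.001,0.015],0],[[0,0,0.015],0],[[0,0,0.009],0],[[0,0,0],0],[[0,0,0],0]]'

```text
time_s: 29.0
tcp_pos: [0.4667, 0.0403, 0.0418]
ee_rot: [[-0.153, -0.988, -0.001], [-0.988, 0.153, -0.001], [0.001, 0.001, -1.0]]
wrist_force: [-0.1, -0.1, -0.9]
gripper_width: 0.317
gripper_force: 30.0
```

Emit:
apply_moves --moves '[[[0,0,0.006],0],[[0,0,0.006],0],[[0,0,0.003],0],[[0,0,0],0],[[0,0,0],0]]'

```text
time_s: 29.42
tcp_pos: [0.4668, 0.0404, 0.0269]
ee_rot: [[-0.153, -0.988, -0.0], [-0.988, 0.153, -0.0], [0.0, 0.0, -1.0]]
wrist_force: [-0.1, 0.6, 0.5]
gripper_width: 0.316
gripper_force: 30.0
```

```bash
python3 plan.py 0.467 0.0404 0.0245 -98.8
```

```text
t 29.4167 pos [0.4668 0.0404 0.0269] yaw -98.8 J6 -33.7 F [-0.1  0.6  0.5] grip 27.5 30.0
shift-first [-0.     -0.0002  0.0024] rows 1.0 turn 0.0 | turn-first shift [-0.     -0.0002  0.0024]
```

Emit:
apply_moves --moves '[[[0,0,0.0025],0],[[0,0,0],0],[[0,0,0],0]]'

```text
time_s: 29.67
tcp_pos: [0.4669, 0.0404, 0.0246]
ee_rot: [[-0.153, -0.988, 0.0], [-0.988, 0.153, 0.0], [-0.0, -0.0, -1.0]]
wrist_force: [-0.2, -0.4, -1.3]
gripper_width: 0.311
gripper_force: 30.0
```

Emit:
apply_moves --moves '[[[0,0,0],0],[[0,0,0],0],[[0,0,0],0],[[0,0,0],0]]' --hand 0.046

```text
time_s: 30.0
tcp_pos: [0.467, 0.0405, 0.0247]
ee_rot: [[-0.153, -0.988, 0.0], [-0.988, 0.153, 0.0], [-0.0, -0.0, -1.0]]
wrist_force: [-0.6, 1.0, -0.1]
gripper_width: 0.5
gripper_force: 0.0
```

Emit:
apply_moves --moves '[[[0,0,-0.03],0],[[0,0,-0.03],0],[[0,0,0],0],[[0,0,0],0]]'

```text
time_s: 30.33
tcp_pos: [0.468, 0.041, 0.0862]
ee_rot: [[-0.153, -0.988, 0.004], [-0.988, 0.153, 0.002], [-0.003, -0.004, -1.0]]
wrist_force: [-0.0, 0.4, -0.2]
gripper_width: 0.527
gripper_force: 0.0
```

```bash
python3 plan.py 0.487 -0.2165 0.085 6.9
```

```text
t 30.3333 pos [0.468  0.041  0.0862] yaw -98.81 J6 -33.7 F [-0.   0.4 -0.2] grip 45.9 0.0
shift-first [ 0.2515 -0.0581  0.0007] rows 7.0 turn 74.29 | turn-first shift [ 0.0121 -0.2579  0.0007]
```

Emit:
apply_moves --moves '[[[0.036,-0.0082,0],0],[[0.036,-0.0082,0],0],[[0.036,-0.0082,0],0],[[0.036,-0.0082,0],0],[[0.036,-0.0082,0],0]]'

```text
time_s: 30.75
tcp_pos: [0.4788, -0.1452, 0.0833]
ee_rot: [[-0.153, -0.988, -0.002], [-0.988, 0.153, 0.0], [0.0, 0.002, -1.0]]
wrist_force: [1.1, 0.7, 0.5]
gripper_width: 0.528
gripper_force: 0.0
```

Emit:
apply_moves --moves '[[[0.036,-0.0082,0],0],[[0.036,-0.0082,0],0],[[0,0,0],7],[[0,0,0],7],[[0,0,0],7]]'

```text
time_s: 31.17
tcp_pos: [0.4837, -0.2182, 0.0828]
ee_rot: [[-0.505, -0.863, -0.003], [-0.863, 0.505, 0.001], [0.001, 0.003, -1.0]]
wrist_force: [-1.5, 0.1, 0.6]
gripper_width: 0.527
gripper_force: 0.0
```

Emit:
apply_moves --moves '[[[0,0,0],7],[[0,0,0],7],[[0,0,0],7],[[0,0,0],7],[[0,0,0],7]]'

```text
time_s: 31.58
tcp_pos: [0.484, -0.2172, 0.083]
ee_rot: [[-0.908, -0.42, -0.003], [-0.42, 0.908, 0.001], [0.002, 0.002, -1.0]]
wrist_force: [0.6, 0.2, -0.9]
gripper_width: 0.526
gripper_force: 0.0
```

Emit:
apply_moves --moves '[[[0,0,0],7],[[0,0,0],7],[[0,0,0],4.3],[[0,0,0],0],[[0,0,0],0]]'

```text
time_s: 32.0
tcp_pos: [0.4843, -0.2172, 0.0835]
ee_rot: [[-0.993, -0.122, -0.002], [-0.122, 0.993, 0.0], [0.002, 0.001, -1.0]]
wrist_force: [1.0, -0.2, 0.1]
gripper_width: 0.532
gripper_force: 0.0
```

```bash
python3 plan.py 0.487 -0.2165 0.010 6.9; python3 look.py
```

```text
t 32.0 pos [ 0.4843 -0.2172  0.0835] yaw -173.0 J6 -76.3 F [ 1.  -0.2  0.1] grip 46.3 0.0
shift-first [-0.0029  0.0003  0.0735] rows 2.0 turn 0.1 | turn-first shift [-0.0029  0.0003  0.0735]
gluing_board 0.7 275 top: [0.4753 0.0816] 76.60262417548306 5.8674
   scene: [0.5255 0.0164] 81.92645407383979 0.8282 both: [ 0.7797 -0.0225 -0.1342] 38.741029598084474 1.6907
gluing_board 0.58 2109 top: [0.5763 0.1512] 97.74114863108404 1.2977
end_rail_a 0.78 282 top: [0.4755 0.0803] 82.69976079024599 0.9638
end_rail_a 0.75 239 top: [0.6486 0.0592] 81.25614668793585 1.1296
brace 0.83 238 top: [ 0.4044 -0.2259] -173.1587834797495 0.417
glue_bottle 0.77 [214.784 191.376  19.776  18.096] foot~ [0.6982 0.2335]
glue_bottle 0.48 [398.912 185.52   22.272  21.696] foot~ [ 0.69   -0.2718]
glue_bottle 0.61 [186.432 205.68   14.912  44.784] foot~ [0.7082 0.2232]
small_jar 0.75 [397.504 184.992  20.992  21.408] foot~ [ 0.6926 -0.2664]
small_jar 0.85 [356.224 179.904  21.312  30.576] foot~ [ 0.6724 -0.2662]
```

Emit:
apply_moves --moves '[[[-0.002,0.0005,0.035],0],[[0,0,0.025],0],[[0,0,0.0115],0],[[0,0,0],0],[[0,0,0],0]]'

```text
time_s: 33.12
tcp_pos: [0.4869, -0.2167, 0.0128]
ee_rot: [[-0.993, -0.12, -0.001], [-0.12, 0.993, -0.0], [0.001, 0.0, -1.0]]
wrist_force: [-0.4, 1.0, -0.2]
gripper_width: 0.524
gripper_force: 0.0
```

Emit:
apply_moves --moves '[[[0,0,0],0],[[0,0,0],0],[[0,0,0],0],[[0,0,0],0],[[0,0,0],0]]' --hand 0.012

```text
time_s: 33.53
tcp_pos: [0.4873, -0.2167, 0.0137]
ee_rot: [[-0.993, -0.12, 0.001], [-0.12, 0.993, -0.0], [-0.001, -0.0, -1.0]]
wrist_force: [-0.2, 0.6, 0.6]
gripper_width: 0.235
gripper_force: 0.2
```

Emit:
apply_moves --moves '[[[0,0,0],0],[[0,0,0],0],[[0,0,0],0],[[0,0,0],0]]'

```text
time_s: 33.87
tcp_pos: [0.4873, -0.2167, 0.0136]
ee_rot: [[-0.993, -0.12, 0.001], [-0.12, 0.993, -0.0], [-0.001, -0.0, -1.0]]
wrist_force: [-0.3, 1.6, 5.7]
gripper_width: 0.222
gripper_force: 30.0
```

Emit:
apply_moves --moves '[[[0,0,-0.035],0],[[0,0,-0.035],0],[[0,0,0],0],[[0,0,0],0]]'

```text
time_s: 34.2
tcp_pos: [0.4882, -0.2168, 0.0848]
ee_rot: [[-0.993, -0.12, 0.005], [-0.12, 0.993, -0.0], [-0.005, -0.001, -1.0]]
wrist_force: [-0.1, 0.1, -1.1]
gripper_width: 0.219
gripper_force: 30.0
```

```bash
python3 plan.py 0.552 0.0272 0.085 -98.8
```

```text
t 34.2 pos [ 0.4882 -0.2168  0.0848] yaw -173.11 J6 -76.6 F [-0.1  0.1 -1.1] grip 19.1 30.0
shift-first [-0.0926  0.2346 -0.    ] rows 7.0 turn -74.31 | turn-first shift [-0.2509 -0.0257 -0.    ]
```

Emit:
apply_moves --moves '[[[-0.0132,0.0335,0],0],[[-0.0132,0.0335,0],0],[[-0.0132,0.0335,0],0],[[-0.0132,0.0335,0],0],[[-0.0132,0.0335,0],0]]'

```text
time_s: 34.62
tcp_pos: [0.5313, -0.0411, 0.0814]
ee_rot: [[-0.993, -0.119, -0.003], [-0.119, 0.993, -0.0], [0.003, 0.0, -1.0]]
wrist_force: [0.3, -0.9, -0.5]
gripper_width: 0.227
gripper_force: 30.0
```

Emit:
apply_moves --moves '[[[-0.0132,0.0335,0],0],[[-0.0132,0.0335,0],0],[[0,0,0],-7],[[0,0,0],-7],[[0,0,0],-7]]'

```text
time_s: 35.03
tcp_pos: [0.5493, 0.0279, 0.081]
ee_rot: [[-0.88, -0.474, -0.004], [-0.474, 0.88, -0.001], [0.004, 0.001, -1.0]]
wrist_force: [0.6, -0.3, -0.4]
gripper_width: 0.223
gripper_force: 30.0
```

Emit:
apply_moves --moves '[[[0,0,0],-7],[[0,0,0],-7],[[0,0,0],-7],[[0,0,0],-7],[[0,0,0],-7]]'

```text
time_s: 35.45
tcp_pos: [0.5493, 0.0269, 0.0811]
ee_rot: [[-0.451, -0.893, -0.004], [-0.893, 0.451, -0.001], [0.002, 0.003, -1.0]]
wrist_force: [-0.3, 0.6, -1.1]
gripper_width: 0.227
gripper_force: 30.0
```

Emit:
apply_moves --moves '[[[0,0,0],-7],[[0,0,0],-7],[[0,0,0],-4.3],[[0,0,0],0],[[0,0,0],0]]'

```text
time_s: 35.87
tcp_pos: [0.5496, 0.027, 0.0816]
ee_rot: [[-0.156, -0.988, -0.003], [-0.988, 0.156, -0.001], [0.001, 0.003, -1.0]]
wrist_force: [-0.4, 0.7, -0.1]
gripper_width: 0.221
gripper_force: 30.0
```

Emit:
apply_moves --moves '[[[0,0,0],0],[[0,0,0],0],[[0,0,0],0]]'

```text
time_s: 36.12
tcp_pos: [0.5504, 0.0272, 0.0828]
ee_rot: [[-0.154, -0.988, -0.0], [-0.988, 0.154, -0.0], [0.0, 0.0, -1.0]]
wrist_force: [0.2, -0.1, 0.1]
gripper_width: 0.222
gripper_force: 30.0
```

```bash
python3 plan.py 0.552 0.0273 0.045 -98.8
python3 - <<'E'
from ov import *
s=r.sense(); t=s["tcp_pos"]; R=np.array(s["ee_rot"]); 
ov([("bar",[.563,.0924,BOARD[2],.012],(0,0,255)),("bar",[.5417,-.0373,BOARD[2],.012],(0,0,255)),("rail",[.467,.0405,np.radians(81.2),.012],(0,255,255)),("brace",[t[0],t[1],np.arctan2(R[1,0],R[0,0]),t[2]-.0136],(0,255,0))],{"top":(245,195,105,115),"scene":(235,185,140,115)},3.2,"pics/o8.png")
E
```

```text
t 36.1167 pos [0.5504 0.0272 0.0828] yaw -98.85 J6 -28.5 F [ 0.2 -0.1  0.1] grip 19.3 30.0
shift-first [-0.0003 -0.0016  0.0378] rows 1.0 turn -0.05 | turn-first shift [-0.0003 -0.0016  0.0378]
```

View pics/o8.png

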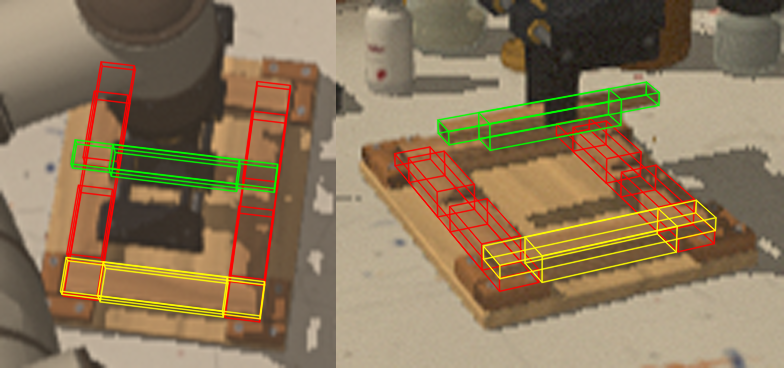

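The overlay shows rail 2 home at the near end (yellow) and the brace level over the middle cut-outs (green). Lowering the brace.

Emit:
apply_moves --moves '[[[0,-0.0015,0.015],0],[[0,0,0.015],0],[[0,0,0.008],0],[[0,0,0],0],[[0,0,0],0]]'

```text
time_s: 36.63
tcp_pos: [0.552, 0.0269, 0.0449]
ee_rot: [[-0.153, -0.988, -0.001], [-0.988, 0.153, -0.0], [0.001, 0.001, -1.0]]
wrist_force: [-0.0, 0.4, -0.4]
gripper_width: 0.226
gripper_force: 30.0
```

Emit:
apply_moves --moves '[[[0,0,0.006],0],[[0,0,0.006],0],[[0,0,0.004],0],[[0,0,0],0],[[0,0,0],0]]'

```text
time_s: 37.05
tcp_pos: [0.5519, 0.027, 0.0288]
ee_rot: [[-0.153, -0.988, -0.0], [-0.988, 0.153, -0.0], [0.0, 0.0, -1.0]]
wrist_force: [-0.1, 0.9, -0.6]
gripper_width: 0.22
gripper_force: 30.0
```

```bash
python3 plan.py 0.552 0.0273 0.0256 -98.8
```

```text
t 37.05 pos [0.5519 0.027  0.0288] yaw -98.81 J6 -28.4 F [-0.1  0.9 -0.6] grip 19.2 30.0
shift-first [-0.0004 -0.      0.0032] rows 1.0 turn -0.01 | turn-first shift [-0.0004 -0.      0.0032]
```

Emit:
apply_moves --moves '[[[0,0,0.003],0],[[0,0,0],0],[[0,0,0],0]]'

```text
time_s: 37.3
tcp_pos: [0.552, 0.027, 0.026]
ee_rot: [[-0.153, -0.988, -0.0], [-0.988, 0.153, -0.0], [0.0, 0.0, -1.0]]
wrist_force: [0.4, 0.5, -0.5]
gripper_width: 0.222
gripper_force: 30.0
```

Emit:
apply_moves --moves '[[[0,0,0],0],[[0,0,0],0],[[0,0,0],0],[[0,0,0],0]]' --hand 0.04

```text
time_s: 37.63
tcp_pos: [0.5521, 0.0271, 0.0262]
ee_rot: [[-0.153, -0.988, 0.0], [-0.988, 0.153, 0.0], [-0.0, -0.0, -1.0]]
wrist_force: [-0.4, -0.6, 0.3]
gripper_width: 0.423
gripper_force: 0.0
```

Emit:
apply_moves --moves '[[[0,0,-0.03],0],[[0,0,-0.035],0],[[0,0,-0.035],0],[[0,0,-0.035],0],[[0,0,0],0]]'

```text
time_s: 38.05
tcp_pos: [0.5567, 0.0278, 0.1691]
ee_rot: [[-0.151, -0.988, 0.015], [-0.988, 0.151, 0.003], [-0.005, -0.015, -1.0]]
wrist_force: [1.3, 0.1, 1.2]
gripper_width: 0.461
gripper_force: 0.0
```

Emit:
apply_moves --moves '[[[0.04,0,0],0],[[0.04,0,0],0],[[0.04,0,0],0],[[0.04,0,0],0],[[0.04,0,0],0]]'

```text
time_s: 38.47
tcp_pos: [0.5208, -0.1722, 0.1611]
ee_rot: [[-0.152, -0.988, 0.001], [-0.988, 0.152, 0.0], [-0.0, -0.0, -1.0]]
wrist_force: [0.8, -0.2, -0.4]
gripper_width: 0.46
gripper_force: 0.0
```

Emit:
apply_moves --moves '[[[0.04,0,0],0],[[0.04,0,0],0],[[0.04,0,0],0],[[0,0,0],0],[[0,0,0],0]]'

```text
time_s: 38.88
tcp_pos: [0.5021, -0.2912, 0.1605]
ee_rot: [[-0.157, -0.988, -0.001], [-0.988, 0.157, 0.0], [-0.0, 0.001, -1.0]]
wrist_force: [-0.4, 0.5, -0.4]
gripper_width: 0.459
gripper_force: 0.0
```

```bash
python3 look.py
python3 - <<'E'
from ov import *
a=np.radians(81.2)
ov([],{"top":(245,195,105,115),"scene":(235,185,140,115)},3.2,"pics/o9.png")
E
```

```text
gluing_board 0.61 3196 top: [0.553  0.0322] 170.98818279835353 1.0601
side_bar_a 0.85 347 top: [ 0.6604 -0.0514] 174.31426526873517 0.5495
side_bar_a 0.75 530 top: [0.5714 0.0923] 170.29948014590144 0.4686
   scene: [0.5965 0.0779] 169.85811229426952 0.4526 both: [0.5936 0.0869 0.0127] 170.6986684182961 0.8668
end_rail_a 0.91 646 top: [0.4709 0.0515] 81.04950743605944 0.094
   scene: [0.4814 0.0291] 81.05293083066451 0.0074 both: [0.4668 0.0419 0.0104] 81.44022250064616 0.136
end_rail_a 0.9 672 top: [0.641  0.0136] 80.83171296424952 0.0131
   scene: [0.6562 0.0009] 81.20523932276014 0.048 both: [0.637  0.0126 0.0107] 80.31146916096273 0.0747
brace 0.91 574 top: [0.5547 0.0294] 80.07051649692588 0.0143
   scene: [0.5691 0.013 ] 81.03921083437378 0.0729 both: [0.551  0.0274 0.0115] 80.15590438311345 0.1086
glue_bottle 0.82 [215.872 186.72   18.112  22.08 ] foot~ [0.7002 0.2328]
glue_bottle 0.83 [185.472 204.096  13.824  47.904] foot~ [0.703  0.2291]
small_jar 0.82 [353.728 179.088  22.4    29.712] foot~ [ 0.6843 -0.269 ]
```

View pics/o9.png

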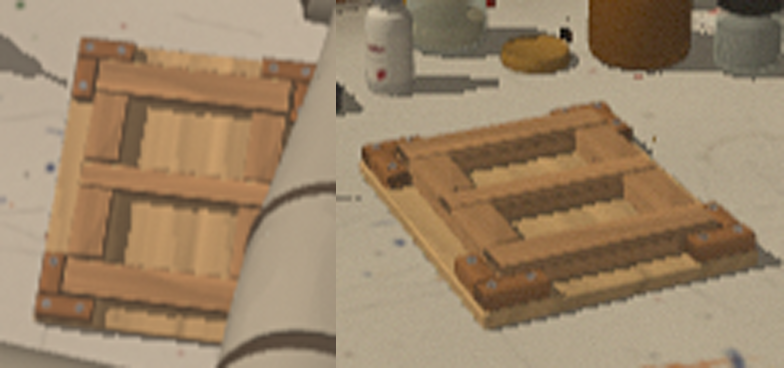

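The frame is complete in both views: all five pieces look flush inside the cleats, and the rails and brace fit at 10.4 to 11.5 mm against the 12 mm board top. The bottle and jar have not moved. Handing in.

```bash
python3 -c "
from station import r
print(r.finish_job())"
```

```text
the job is handed in; nothing more can be done
None
```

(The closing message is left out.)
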